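# Demagnetise loose steel spacers in the covered pot

## Robot

A 6-joint arm with a two-finger parallel gripper is mounted at the origin on the work surface. World frame = base frame: x ahead of the robot, y to its left, z up, the work surface at z = 0. Lengths are in mm, angles in rad, forces in N, time in s.
With the tool pointing down it reaches from about 350 to 950 mm from the base axis. Payload 17.4 kg.
Tool frame: the origin (TCP) lies on the centre line of the jaws, within the pads' length; the fingertips stand 11 mm ahead of it and the grasp point (between the pads) lies 8 mm behind it (r.tips_ahead is the distance from the TCP to the fingertips, in mm); y points along the fingers, z is the direction in which the jaws open and shut, and the axes are right-handed (so a half turn about y gives the same grasp; the last joint's range is limited). The gripper opens to 93 mm and grips with 3 to 60 N. Pads are 15 mm wide; open, the fingers measure 128 mm over their backs; the gripper's body (75 mm by 188 mm) begins 65 mm behind the grasp point.
Start: joints at [-0.038, 0.116, 1.442, -0, 1.584, -0.038], TCP at [675.006, -0.009, 229.646] pointing down, gripper open.
Joint ranges: [-2.83, 2.83], [-0.83, 2.19], [0.07, 2.5], [-1.14, 4.28], [0.01, 3], [-2.97, 2.97]. Speed limits (rad/s): [1.89, 1.89, 2.22, 3.14, 3.14, 3.14].

## Interface

Orientations are given as a 3x3 rotation matrix whose columns are the frame's x, y, z axes.
In Python, from cell import sensors, camera, r, search_frame gives the robot as it stands. The module is installed in compiled form; this text tells all that it offers.
- The arm moves only by the shell command python3 -m inch 'ROWS' [FORCE]. ROWS is JSON, a list of rows, each a list of 7 numbers: the shift along the tool's x, y, z normalised to -1 to 1, where 1 is 0.1 m, then the turn, a rotation vector about the tool's x, y, z normalised to -1 to 1, where 1 is 60 degrees, then the opening, from 0 (shut) to 1 (fully open). In form: [[x, y, z, rx, ry, rz, hand], ...]. A call has 1 to 12 rows; each row is the pose to reach, as a shift and turn from the pose measured when the call began, along the tool's axes at that moment; what a row does not reach only later rows make up. A row lasts 1/8 s, in which the tool goes at most 62.5 mm and 10.7 degrees, less where a joint would pass 70% of its speed; a pose out of reach is approached as far as the arm can. A call with a number of a shift or a turn outside -1 to 1 is refused whole. A call with a gripper value outside its range is refused whole. The fingers move at their own pace and stop on an object; FORCE is the grip in N (left out, the last holds). Time passes only in rows, so rows that repeat a pose let the fingers close. It gives the time, the measured TCP pose, the force and the opening at its end, in the units of the state.
- sensors.sense(): the state, without advancing time (a new reading comes with each control period).
- camera(name): name is "scene" or "side" or "wrist"; returns a dict with "frame" (400x640x3 uint8, red, green, blue), "mtx" (3x3 intrinsics, pixels), "extrinsics" (4x4, takes a point from world to camera coordinates). Camera axes: x right, y up, looking along -z (the intrinsics and any distortion apply to the point x, -y, -z); pixel columns grow to the right and rows downward; lengths in mm; the calibration is good to about 2 mm. The wrist camera is an equidistant fisheye: a pixel r from the principal point sees the ray r / f radians off the axis. A picture is of the moment at which its call begins. There is no depth.
- r.sign_off(): hands the job in, once; it reports no verdict.
Trained networks look in the newest picture that a camera, given by its name, has taken for a name from the list of things; names that differ only in an ending like _2 or _b are one class to them, and where a whole thing is asked for, a point or a joint stands for the part that bears it (a point fixed in the world has none). Each returns a list of dicts, best first, with "p" (0 to 1); they miss things now and then, are a little off and sometimes report something else, mostly with a low value. They report only what shows in the picture. A call takes as long as a camera call.
- search_frame(camera, thing): "uv" ([column, row] in pixels, amid what is visible of it).
The state is a dict: "t": time; "qpos": joint angles; "dq": joint speeds; "joint_efforts": joint torques, N m; "tcp_pos": TCP position; "tcp_rot": TCP orientation; "ft_force": force on the tool from outside, world axes, zero at the start; "moment": the same for the moment, N m; "grip_width": opening from 0.0 (shut) to 1.0 (fully open).
Only numpy, scipy, OpenCV 4.12 (cv2) and the standard library are available. Lean on these libraries where they do the work, as an engineer would, in place of code of your own. Each camera call takes 0.05 s, during which the arm holds its last target. There are 200 camera calls.

## Task

Put every small square steel spacer lying on the bench into the round demagnetising pot and set the loose cover on the pot so that it sits seated and level. Then, with the button's hinged guard flipped up and over so that it stands open by itself, hold the jog button fully down for six seconds without letting up, and release it. Afterwards fold the guard back down over the button, leaving the pot covered and not disturbing the other things on the bench.

Things in the scene. Friction and masses are not known exactly. Their poses are not given: they have to be found in the camera images.
- pot: Fixed round grey pot, open on top: outside diameter 180 mm, wall 6 mm, inside diameter 168 mm, floor 6 mm thick, rim 62 mm above the bench. Origin: centre of its underside on the bench; z up. It stands to the left or right, and its own turn does not matter.
- cover: Loose white round cover, ~280 g, starts upright on the bench. Origin: centre of its underside; z up the knob. From 0 to 6 mm up, a plug tapering from radius 72 to 78 mm that drops into the pot; 6 to 12 mm, a flange of radius 96 mm that rests on the rim; then a black knob: stem diameter 20 mm up to 38 mm, head diameter 34 mm up to 48 mm. Seated: on the pot's axis, origin 56 mm above the pot's.
- spacer1: Loose square steel spacer bar with bored holes, 20 by 20 by 44 mm, about 100 g, lying on the bench. Origin: its centre; x along its length. Two to four such spacers are present; the state gives None for an absent one.
- spacer2: Loose square steel spacer bar with bored holes, 20 by 20 by 44 mm, about 100 g, lying on the bench. Origin: its centre; x along its length. Two to four such spacers are present; the state gives None for an absent one.
- spacer3: Loose square steel spacer bar with bored holes, 20 by 20 by 44 mm, about 100 g, lying on the bench. Origin: its centre; x along its length. Two to four such spacers are present; the state gives None for an absent one.
- spacer4: Loose square steel spacer bar with bored holes, 20 by 20 by 44 mm, about 100 g, lying on the bench. Origin: its centre; x along its length. Two to four such spacers are present; the state gives None for an absent one.
- station: Fixed grey jog station: box 130 (x) by 100 (y) by 50 mm high. Origin: centre of its underside; x points away from the robot. The jog button is on its top; above it lies a clear guard plate (85 by 74 mm, 5 thick) hinged along y at the back (x = +50, z = 95 mm). Thin posts at y = +-43 mm reach 102 mm (back) and 92 mm (front).
- jog_top (a point): Centre of the top face of the round black jog button (diameter 36 mm, in a steel collar of diameter 52 mm and 12 mm high), 72 mm above the bench when up; faces up.
- jog (a joint): How far the jog button is pressed: 0 up, 0.006 m fully down; counts as down beyond 0.004. A spring pushes it up: 1.5 N to start, 5 N fully down.
- guard (a joint): Angle of the clear guard: 0 folded down flat over the button, 1.57 upright (its balance point), 1.95 leaning back on its stop. It weighs about 140 g, swings freely, falls shut below about 1.55 and falls back to its stop, staying open by itself, above about 1.6.
- guard_hinge (a point): Middle of the guard's hinge line (fixed on the station, 95 mm above the bench). The hinge line runs along the station's y.
- guard_bar (a point): Middle of the guard's handle bar (moves with it): round steel, diameter 10, 88 mm long, parallel to the hinge and 130 mm from it. At angle t it is 130*cos(t) mm towards the station's -x from the hinge and 130*sin(t) mm above it. Window between bar and plate: 37 by 81 mm clear, so it can be pinched from above, fingers closing along the station's x; it turns between the fingers.
- tape: Bystander: loose paper tape roll, diameter 70 mm, 24 mm high. Leave it alone.
- flux: Bystander: loose white bottle, diameter 48 mm, 100 mm high. Leave it alone.

How it is judged:
By the outcome, as a careful person would: the job done as asked, in the order asked, and still so for the second after the job is handed in, with the robot touching nothing.
Of spacer1, spacer2, spacer3, spacer4 only 2 to 4 are there at a start; the rules pass over those that are not, and their reading is None.
At some moment in a run one of spacer1, spacer2, spacer3, spacer4, cover may be knocked a few centimetres aside while the robot is not near it.
Once in a run the grip may slacken for a moment while it holds something.
It also fails if it takes over 210 s, if anything falls off the work surface, if the arm or the gripper's body presses on something with over 40 N, if the wrist force passes 120 N, or if a joint passes its speed limit or range.

## Working session

There is one attempt and no reset: what is moved stays moved. The work goes in short steps, Python scripts to look and compute and a shell command to move; the robot and the scene stay as the last step left them, time stands still between calls to the robot, and variables do not carry over. Pictures are saved under pics/ and viewed, about 12 in all and at most 16, crops included, and the job is handed in when it is done.

```bash
mkdir -p pics; ls; cat > h.py <<'E'
import numpy as np, cv2
from cell import sensors, camera, r, search_frame
def ray(c,uv):
    K=c["mtx"];E=np.array(c["extrinsics"]);u=(uv[0]-K[0][2])/K[0][0];v=(uv[1]-K[1][2])/K[1][1]
    if c.get("fish"):
        t=np.hypot(u,v);s=np.sin(t)/t if t>1e-9 else 1;d=np.array([u*s,-v*s,-np.cos(t)])
    else: d=np.array([u,-v,-1.])
    R=E[:3,:3];return -R.T@E[:3,3],R.T@d
def at(c,uv,z):
    o,d=ray(c,uv);return (o+d*(z-o[2])/d[2]).round(1)
def proj(c,P):
    E=np.array(c["extrinsics"]);p=E[:3,:3]@np.array(P,float)+E[:3,3];K=c["mtx"];x,y,w=p[0],-p[1],-p[2]
    if c.get("fish"):
        h=np.hypot(x,y);t=np.arctan2(h,w);a,b=(x/h*t,y/h*t) if h>1e-9 else (0,0)
    else: a,b=x/w,y/w
    return np.array([K[0][0]*a+K[0][2],K[1][1]*b+K[1][2]]).round(1)
def cam(n,save=None):
    c=camera(n);c["fish"]=n=="wrist"
    if save: cv2.imwrite(f"pics/{save}.png",cv2.cvtColor(c["frame"],cv2.COLOR_RGB2BGR))
    return c
def rows(P,yaw_axis=None):
    """shift in tool axes (units) to world P from now"""
    s=sensors.sense();R=np.array(s["tcp_rot"]);return (R.T@(np.array(P)-s["tcp_pos"])/100).round(3)
def st():
    s=sensors.sense();print(s["t"],np.round(s["tcp_pos"],1),np.round(s["tcp_rot"],3).tolist(),np.round(s["ft_force"],1),s["grip_width"])
E
python3 - <<'E'
from h import *
st();print(r.tips_ahead)
Z=dict(pot=31,cover=20,spacer1=10,station=40,jog_top=72,guard_hinge=95,guard_bar=95,tape=12,flux=50)
for n in("scene","side","wrist"):
    c=cam(n,n+"0");print(n,c["mtx"],-np.array(c["extrinsics"])[:3,:3].T@np.array(c["extrinsics"])[:3,3])
    for k,z in Z.items():
        for d in search_frame(n,k)[:5]:
            print(k,np.round(d["uv"],1),round(d["p"],2),at(c,d["uv"],z))
a=cv2.imread("pics/scene0.png");b=cv2.imread("pics/side0.png")
E
```

```text
pics
0.0 [674.8  -0.  228.9] [[0.0, -0.001, 1.0], [-1.0, 0.0, 0.0], [-0.0, -1.0, -0.001]] [0.4 0.6 0.7] 1.0015423935455454
11.0
scene [[433.26877727   0.         324.57735052]
 [  0.         433.26877727 202.56985651]
 [  0.           0.           1.        ]] [1250.13348428  228.59117006 1102.53554939]
pot [239.5 182.3] 0.78 [ 588.  -284.6   31. ]
cover [327.6 233.4] 0.62 [655.1  29.5  20. ]
station [436.7 243.5] 0.91 [587.7 329.4  40. ]
guard_hinge [436.4 241.4] 0.72 [616.1 322.1  95. ]
guard_bar [446.9 233. ] 0.64 [580.5 343.   95. ]
tape [370.9 270.9] 0.9 [719.8 180.6  12. ]
side [[466.3680128    0.         322.13541513]
 [  0.         466.3680128  193.98623205]
 [  0.           0.           1.        ]] [ 329.55405567 -778.17152665  738.77934544]
pot [378.5 321.4] 0.82 [ 579.  -300.2   31. ]
cover [354.4 218.1] 0.76 [646.4  -4.   20. ]
spacer1 [283.  270.8] 0.86 [ 447.5 -102.8   10. ]
spacer1 [283.1 248.7] 0.63 [463.9 -38.5  10. ]
spacer1 [273.6 205.5] 0.47 [478.9 117.2  10. ]
station [293.3 142.3] 0.95 [592.1 342.1  40. ]
jog_top [290.7 132.9] 0.42 [586.4 342.2  72. ]
guard_hinge [351.7 216.6] 0.55 [609.7 -78.4  95. ]
guard_bar [292.5 127.3] 0.93 [590.1 331.4  95. ]
tape [361.6 167.8] 0.69 [744.3 195.   12. ]
tape [292.2 138.5] 0.49 [605.2 409.3  12. ]
flux [435.8 257.4] 0.77 [ 745.6 -205.3   50. ]
wrist [[309.70691629   0.         319.52152999]
 [  0.         309.70691629 203.12270245]
 [  0.           0.           1.        ]] [674.69705894  76.92611149 385.39120633]
pot [255.7 351.3] 0.93 [ 575.6 -266.8   31. ]
pot [161.6 204.2] 0.3 [468.  -28.4  31. ]
cover [294.  161.5] 0.8 [644.4  21.5  20. ]
spacer1 [169.4 100.7] 0.65 [481.2 104.5  10. ]
spacer1 [165.7 253.6] 0.59 [ 448.7 -110.4   10. ]
spacer1 [163.5 204.7] 0.57 [458.8 -35.4  10. ]
flux [376.7 333.2] 0.93 [ 754.9 -211.3   50. ]
```

View pics/scene0.png

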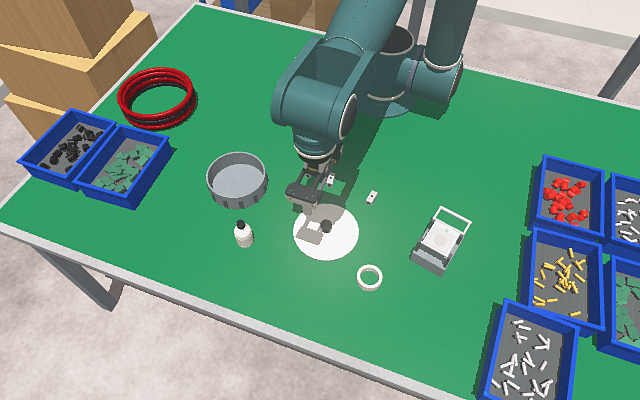

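View pics/side0.png

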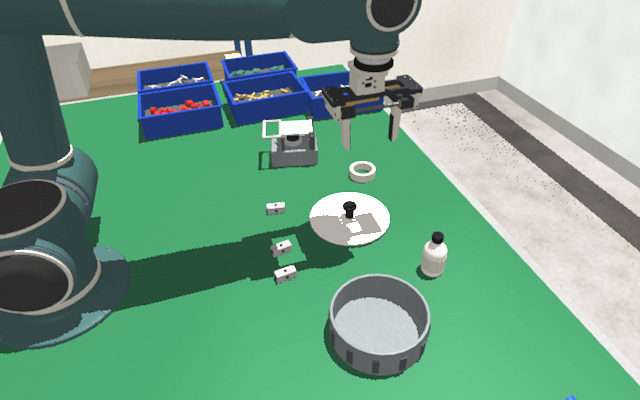

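The scene view shows the pot at (237,180), cover at (326,232), station at (440,240), tape at (370,277) and bottle at (243,233). The side view shows three spacers at (275,208), (282,248) and (285,273).

View pics/wrist0.png

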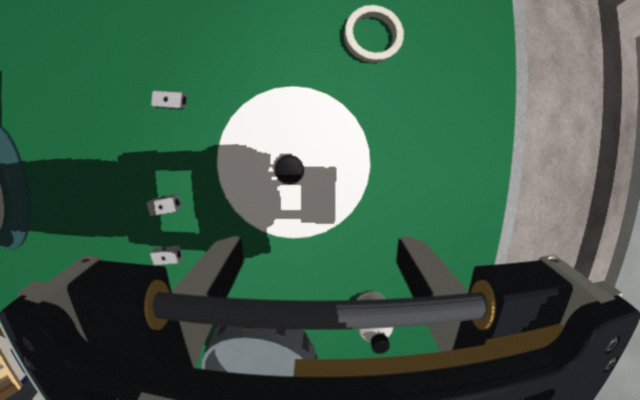

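```bash
python3 - <<'E'
from h import *
# spacer orientation from bright-blob segmentation in the saved side/wrist pictures
for n,uvs in (("side",[(283,271),(283,249),(274,206)]),("wrist",[(169,101),(166,254),(163,205)])):
    c=cam(n);f=c["frame"].astype(int)
    m=((f.min(2)>110)).astype(np.uint8)
    k,l,s,ce=cv2.connectedComponentsWithStats(m)
    for uv in uvs:
        i=[j for j in range(1,k) if np.hypot(*(ce[j]-uv))<15 and s[j,4]>15]
        for j in i:
            v,u=np.where(l==j);P=np.array([at(c,(a,b),18)[:2] for a,b in zip(u,v)])
            (cx,cy),(w,h),a=cv2.minAreaRect(P.astype(np.float32))
            print(n,uv,ce[j].round(1),s[j,4],(round(cx,1),round(cy,1)),round(w),round(h),round(a))
    # cover: knob and disc
E
```

```text
side (283, 271) [285.3 273. ] 264 (449.4, -118.1) 48 36 8
side (283, 249) [281.5 247.3] 222 (459.5, -41.5) 48 38 9
side (274, 206) [275.4 207. ] 185 (479.8, 99.3) 42 45 81
wrist (169, 101) [166.3  98.8] 445 (479.9, 106.9) 20 44 81
wrist (166, 254) [163.3 257.7] 300 (448.2, -113.8) 46 20 4
wrist (163, 205) [164.5 205.8] 279 (463.8, -34.6) 34 20 9
```

The wrist view shows three spacers at (168,100), (164,205) and (164,257), all with their long axis close to world x. The cover is around (294,162) with its knob at (288,169). I'll write a planner that prints the shifts, and measure the cover and pot.

```bash
cat >> h.py <<'E'
def plan(*W):
    """W: (x,y,z,yaw deg of tool z axis), tool pointing down; prints shift x,y,z and ry per call (one call per waypoint)"""
    s=sensors.sense();R=np.array(s["tcp_rot"]);p=np.array(s["tcp_pos"])
    from scipy.spatial.transform import Rotation as Ro
    for w in W:
        a=np.radians(w[3]);T=np.array([[np.sin(a),0,np.cos(a)],[-np.cos(a),0,np.sin(a)],[0,-1,0]])
        d=R.T@(np.array(w[:3])-p)/100; t=Ro.from_matrix(R.T@T).as_rotvec()/np.radians(60)
        print(w,"->",d.round(3).tolist(),t.round(3).tolist(),"" if max(abs(d).max(),abs(t).max())<=1 else "TOO FAR")
        R=T;p=np.array(w[:3],float)
E
python3 - <<'E'
from h import *
c=cam("wrist");f=c["frame"].astype(int)
m=(f.min(2)>85)&(f.max(2)-f.min(2)<30)
mm=np.zeros(m.shape,np.uint8);mm[80:245,210:375]=m[80:245,210:375]
P=np.array([at(c,(u,v),12)[:2] for v,u in zip(*np.where(mm))]).astype(np.float32)
h=cv2.convexHull(P);print("cover",cv2.minEnclosingCircle(h),cv2.fitEllipse(h))
k=np.zeros(m.shape,np.uint8);k[145:190,265:315]=(f.max(2)<45)[145:190,265:315]
v,u=np.where(k);print("knob",u.mean(),v.mean(),at(c,(u.mean(),v.mean()),45))
plan((580,60,150,60),(480,107,80,81),(480,107,15,81))
E
```

```text
cover ((640.86669921875, 16.54627799987793), 96.43498992919922) ((640.9813842773438, 16.640464782714844), (190.86590576171875, 192.14305114746094), 29.068866729736328)
knob 287.0 170.95661157024793 [638.4  14.7  45. ]
(580, 60, 150, 60) -> [-0.6, 0.797, -0.95] [-0.0, -1.0, -0.0] TOO FAR
(480, 107, 80, 81) -> [-1.101, 0.7, -0.093] [0.0, -0.35, 0.0] TOO FAR
(480, 107, 15, 81) -> [0.0, 0.65, 0.0] [0.0, 0.0, 0.0]
```

```bash
python3 -m inch '[[-0.6,0.8,-0.95,0,-0.98,0,0.6],[-0.6,0.8,-0.95,0,-0.98,0,0.6],[-0.6,0.8,-0.95,0,-0.98,0,0.6],[-0.6,0.8,-0.95,0,-0.98,0,0.6],[-0.6,0.8,-0.95,0,-0.98,0,0.6],[-0.6,0.8,-0.95,0,-0.98,0,0.6],[-0.6,0.8,-0.95,0,-0.98,0,0.6]]'
python3 -m inch '[[-0.9,0.2,-0.09,0,-0.35,0,0.5],[-0.9,0.2,-0.09,0,-0.35,0,0.5],[-0.9,0.2,-0.09,0,-0.35,0,0.5],[-0.9,0.2,-0.09,0,-0.35,0,0.5]]'
python3 - <<'E'
from h import *
st();plan((480,107,80,81),(480,107,15,81))
c=cam("wrist","w1");print([(np.round(d["uv"]),round(d["p"],2),at(c,d["uv"],12)) for d in search_frame("wrist","spacer1")])
E
```

```text
t: 2.52
tcp_pos: [580.0, 60.0, 149.7]
tcp_rot: [[0.855, 0.0, 0.519], [-0.519, 0.0, 0.855], [0.0, -1.0, 0.0]]
ft_force: [-1.0, -0.1, 0.5]
grip_width: 0.6
t: 3.02
tcp_pos: [499.0, 98.9, 130.2]
tcp_rot: [[0.983, 0.001, 0.181], [-0.181, 0.0, 0.983], [0.001, -1.0, 0.0]]
ft_force: [-0.8, -0.3, -0.1]
grip_width: 0.498
3.025 [499.   98.9 130.2] [[0.983, 0.001, 0.181], [-0.181, 0.0, 0.983], [0.001, -1.0, 0.0]] [-0.8 -0.3 -0.1] 0.49792723472699646
(480, 107, 80, 81) -> [-0.202, 0.502, 0.045] [-0.0, -0.024, 0.001] 
(480, 107, 15, 81) -> [0.0, 0.65, 0.0] [0.0, 0.0, 0.0] 
[(array([328., 180.]), 0.87, array([480.7, 108.8,  12. ])), (array([118., 192.]), 0.79, array([ 449.4, -111.5,   12. ])), (array([178., 186.]), 0.72, array([458.9, -35.3,  12. ]))]
```

View pics/w1.png

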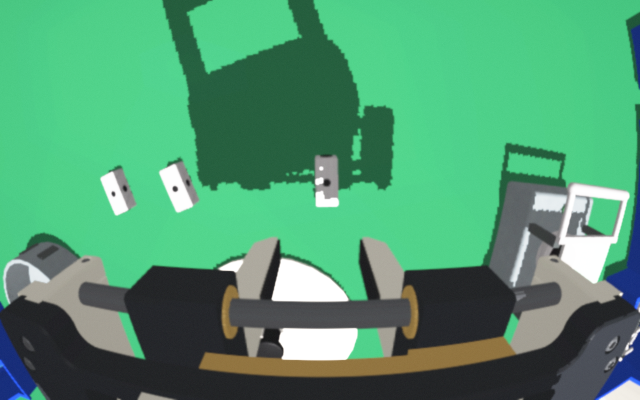

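The wrist view confirms spacer A is straight ahead at (328,181), with the other two at (180,187) and (118,192), and shows no fourth spacer.

```bash
python3 -m inch '[[-0.2,0.5,0.05,0,-0.02,0,0.5],[-0.2,0.5,0.05,0,-0.02,0,0.5],[-0.2,0.8,0.05,0,-0.02,0,0.5],[-0.2,1.0,0.05,0,-0.02,0,0.5],[-0.2,1.0,0.05,0,-0.02,0,0.5]]'
python3 - <<'E'
from h import *
st();plan((480,108,15,81))
im=cv2.cvtColor(cv2.imread("pics/w1.png"),cv2.COLOR_BGR2GRAY)
E
```

```text
t: 3.75
tcp_pos: [481.1, 106.9, 30.5]
tcp_rot: [[0.987, -0.0, 0.161], [-0.161, -0.0, 0.987], [-0.0, -1.0, -0.0]]
ft_force: [0.4, -0.3, 1.1]
grip_width: 0.501
3.75 [481.1 106.9  30.5] [[0.987, -0.0, 0.161], [-0.161, -0.0, 0.987], [-0.0, -1.0, -0.0]] [ 0.4 -0.3  1.1] 0.5009742978322365
(480, 108, 15, 81) -> [-0.012, 0.155, 0.01] [0.0, -0.005, -0.0]
```

```bash
python3 -m inch '[[0,0.15,0.01,0,0,0,0.5],[0,0.15,0.01,0,0,0,0.5],[0,0.15,0.01,0,0,0,0],[0,0.15,0.01,0,0,0,0],[0,0.15,0.01,0,0,0,0],[0,0.15,0.01,0,0,0,0],[0,-0.3,0.01,0,0,0,0],[0,-0.9,0.01,0,0,0,0],[0,-0.9,0.01,0,0,0,0]]' 35
python3 - <<'E'
from h import *
plan((500,20,120,85),(520,-75,130,88),(540,-170,130,90),(545,-250,130,90),(540,-285,130,90))
c=cam("wrist","w2")
for n in("pot","spacer1"): print([(np.round(d["uv"]),round(d["p"],2),at(c,d["uv"],62 if n=="pot" else 12)) for d in search_frame("wrist",n)])
E
```

```text
t: 4.88
tcp_pos: [483.1, 108.2, 125.2]
tcp_rot: [[0.987, 0.006, 0.161], [-0.161, 0.001, 0.987], [0.006, -1.0, 0.002]]
ft_force: [0.6, -0.8, -1.1]
grip_width: 0.212
(500, 20, 120, 85) -> [0.309, 0.052, -0.843] [-0.002, -0.071, 0.006] 
(520, -75, 130, 88) -> [0.282, -0.1, -0.929] [0.0, -0.05, 0.0] 
(540, -170, 130, 90) -> [0.233, 0.0, -0.942] [0.0, -0.033, 0.0] 
(545, -250, 130, 90) -> [0.05, 0.0, -0.8] [0.0, 0.0, 0.0] 
(540, -285, 130, 90) -> [-0.05, 0.0, -0.35] [0.0, 0.0, 0.0] 
[(array([ 29., 277.]), 0.63, array([ 505.7, -260.6,   62. ]))]
[(array([173., 203.]), 0.85, array([460.6, -34.8,  12. ])), (array([322., 254.]), 0.8, array([534.5, 100.7,  12. ])), (array([532., 245.]), 0.56, array([572.1, 338.3,  12. ]))]
```

```bash
python3 -m inch '[[0.31,-0.15,-0.85,0,-0.07,0,0],[0.31,-0.15,-0.85,0,-0.07,0,0],[0.31,-0.15,-0.85,0,-0.07,0,0]]'
python3 -m inch '[[0.28,0,-0.93,0,-0.05,0,0],[0.28,0,-0.93,0,-0.05,0,0],[0.28,0,-0.93,0,-0.05,0,0]]'
python3 -m inch '[[0.23,0,-0.94,0,-0.03,0,0],[0.23,0,-0.94,0,-0.03,0,0],[0.23,0,-0.94,0,-0.03,0,0]]'
python3 - <<'E'
from h import *
st()
c=cam("wrist","w3")
for n in("pot","spacer1","cover"): print(n,[(np.round(d["uv"]),round(d["p"],2),at(c,d["uv"],62 if n=="pot" else 12)) for d in search_frame("wrist",n)])
E
```

```text
t: 5.4
tcp_pos: [497.5, 17.4, 133.1]
tcp_rot: [[0.996, -0.004, 0.091], [-0.091, -0.001, 0.996], [-0.003, -1.0, -0.001]]
ft_force: [0.5, 1.7, -1.7]
grip_width: 0.208
t: 5.78
tcp_pos: [516.6, -78.7, 131.5]
tcp_rot: [[0.999, -0.006, 0.041], [-0.041, -0.0, 0.999], [-0.006, -1.0, -0.0]]
ft_force: [0.7, 0.9, -1.4]
grip_width: 0.21
t: 6.15
tcp_pos: [535.6, -173.8, 130.0]
tcp_rot: [[1.0, -0.008, 0.011], [-0.011, 0.001, 1.0], [-0.008, -1.0, 0.001]]
ft_force: [0.1, -0.1, -0.9]
grip_width: 0.216
6.15 [ 535.6 -173.8  130. ] [[1.0, -0.008, 0.011], [-0.011, 0.001, 1.0], [-0.008, -1.0, 0.001]] [ 0.1 -0.1 -0.9] 0.2156753680159624
pot [(array([181., 226.]), 0.83, array([ 540.8, -289.7,   62. ]))]
spacer1 [(array([321., 254.]), 0.73, array([ 588.2, -174.5,   12. ])), (array([389., 110.]), 0.71, array([ 451.2, -112.3,   12. ])), (array([467., 121.]), 0.58, array([457.2, -34.6,  12. ])), (array([492., 253.]), 0.25, array([594.9,  14. ,  12. ]))]
cover [(array([489., 257.]), 0.95, array([599.5,  10.7,  12. ])), (array([310., 357.]), 0.17, array([ 725.6, -188.4,   12. ]))]
```

View pics/w3.png

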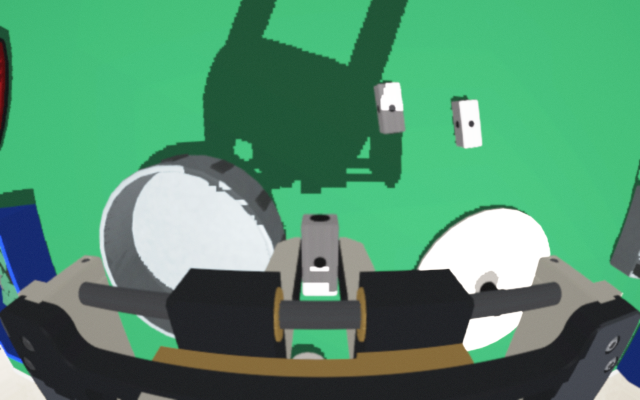

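The wrist view shows the spacer held at (320,250), the pot rim around (185,245), the two remaining spacers at (390,108) and (467,123), and the cover unmoved. I'll fit the pot rim using edges in all three cameras.

```bash
python3 - <<'E'
from h import *
from scipy.ndimage import map_coordinates
from scipy.optimize import minimize
cs={}
for n in("scene","side","wrist"):
    c=cam(n);g=cv2.GaussianBlur(cv2.cvtColor(c["frame"],cv2.COLOR_RGB2GRAY),(0,0),1.5).astype(float)
    cs[n]=(c,np.hypot(cv2.Sobel(g,6,1,0),cv2.Sobel(g,6,0,1)))
th=np.linspace(0,2*np.pi,120,endpoint=False)
def score(n,x,y):
    c,G=cs[n];t=0
    for R in(84,90):
        p=np.array([proj(c,(x+R*np.cos(a),y+R*np.sin(a),62)) for a in th])
        v=map_coordinates(G,[p[:,1],p[:,0]],order=1)
        if n=="wrist": v=v[(p[:,1]<290)]
        t+=np.minimum(v,150).mean()
    return t
for n in cs:
    best=max(((score(n,x,y),x,y) for x in range(566,602,3) for y in range(-306,-264,3)));
    best=max(((score(n,x,y),x,y) for x in range(best[1]-3,best[1]+4) for y in range(best[2]-3,best[2]+4)));print(n,best)
s,x,y=best
E
```

```text
scene (np.float64(174.6799317642015), 583, -292)
side (np.float64(213.12399893332002), 578, -302)
wrist (np.float64(220.9338793026673), 579, -300)
```

```bash
python3 - <<'E'
from h import *
plan((536,-260,120,90),(536,-299,110,90),(536,-299,24,90))
E
python3 -m inch '[[0,0.1,-0.95,0,0,0,0],[0,0.1,-0.95,0,0,0,0],[0,0.1,-0.95,0,0,0,0]]'
python3 - <<'E'
from h import *
plan((536,-299,100,90),(536,-299,24,90))
E
```

```text
(536, -260, 120, 90) -> [0.011, 0.114, -0.874] [0.0, -0.008, -0.006] 
(536, -299, 110, 90) -> [0.0, 0.1, -0.39] [0.0, 0.0, 0.0] 
(536, -299, 24, 90) -> [0.0, 0.86, 0.0] [0.0, 0.0, 0.0] 
t: 6.88
tcp_pos: [534.6, -268.7, 121.0]
tcp_rot: [[1.0, -0.006, 0.01], [-0.01, 0.0, 1.0], [-0.006, -1.0, 0.0]]
ft_force: [0.1, 0.3, -1.0]
grip_width: 0.209
(536, -299, 100, 90) -> [0.018, 0.21, -0.303] [-0.0, -0.009, -0.006] 
(536, -299, 24, 90) -> [0.0, 0.76, 0.0] [0.0, 0.0, 0.0]
```

```bash
python3 -m inch '[[0.02,0.1,-0.3,0,0,0,0],[0.02,0.1,-0.3,0,0,0,0],[0.02,0.5,-0.3,0,0,0,0],[0.02,0.97,-0.3,0,0,0,0],[0.02,0.97,-0.3,0,0,0,0],[0.02,0.97,-0.3,0,0,0,0.4],[0.02,0.97,-0.3,0,0,0,0.4],[0.02,0.97,-0.3,0,0,0,0.4],[0.02,0.5,-0.3,0,0,0,0.4],[0.02,-0.1,-0.3,0,0,0,0.4],[0.02,-0.1,-0.3,0,0,0,0.4]]'
python3 - <<'E'
from h import *
st();plan((520,-215,130,92),(470,-140,110,94),(449,-112,60,94),(449,-112,15,94))
E
```

```text
t: 8.25
tcp_pos: [538.1, -299.7, 136.8]
tcp_rot: [[1.0, 0.001, 0.01], [-0.01, -0.004, 1.0], [0.001, -1.0, -0.004]]
ft_force: [0.3, -0.2, -0.4]
grip_width: 0.398
8.25 [ 538.1 -299.7  136.8] [[1.0, 0.001, 0.01], [-0.01, -0.004, 1.0], [0.001, -1.0, -0.004]] [ 0.3 -0.2 -0.4] 0.3977824775453841
(520, -215, 130, 92) -> [-0.189, 0.064, 0.846] [0.004, -0.043, 0.0] 
(470, -140, 110, 94) -> [-0.474, 0.2, 0.767] [0.0, -0.033, 0.0] 
(449, -112, 60, 94) -> [-0.19, 0.5, 0.294] [0.0, 0.0, 0.0] 
(449, -112, 15, 94) -> [0.0, 0.45, 0.0] [0.0, 0.0, 0.0]
```

```bash
python3 -m inch '[[-0.2,0.06,0.85,0,-0.04,0,0.5],[-0.2,0.06,0.85,0,-0.04,0,0.5],[-0.2,0.06,0.85,0,-0.04,0,0.5]]'
python3 -m inch '[[-0.47,0.2,0.77,0,-0.04,0,0.5],[-0.47,0.2,0.77,0,-0.04,0,0.5],[-0.47,0.2,0.77,0,-0.04,0,0.5]]'
python3 - <<'E'
from h import *
st();plan((449,-112,60,94),(449,-112,15,94))
c=cam("wrist","w4");f=c["frame"].astype(int);m=((f.min(2)>90)&(f.max(2)-f.min(2)<40)).astype(np.uint8)
k,l,s,ce=cv2.connectedComponentsWithStats(m)
for d in search_frame("wrist","spacer1"):
    if d["p"]<.4: continue
    print(np.round(d["uv"]),round(d["p"],2),at(c,d["uv"],12))
    j=l[int(d["uv"][1])-3:int(d["uv"][1])+4,int(d["uv"][0])-3:int(d["uv"][0])+4].max()
    if j and s[j,4]<9000:
        v,u=np.where(l==j);P=np.array([at(c,(a,b),20)[:2] for a,b in zip(u,v)]).astype(np.float32);print(cv2.minAreaRect(P))
for d in search_frame("wrist","cover"):print("cover",d["p"],at(c,d["uv"],12))
E
```

```text
t: 8.62
tcp_pos: [518.8, -213.4, 130.3]
tcp_rot: [[0.999, 0.001, -0.033], [0.033, -0.004, 0.999], [0.001, -1.0, -0.004]]
ft_force: [-0.8, 0.9, -0.1]
grip_width: 0.499
t: 9.0
tcp_pos: [468.7, -137.7, 109.5]
tcp_rot: [[0.997, 0.0, -0.076], [0.076, -0.004, 0.997], [0.0, -1.0, -0.004]]
ft_force: [-0.3, -0.8, 0.7]
grip_width: 0.497
9.0 [ 468.7 -137.7  109.5] [[0.997, 0.0, -0.076], [0.076, -0.004, 0.997], [0.0, -1.0, -0.004]] [-0.3 -0.8  0.7] 0.4969571114816873
(449, -112, 60, 94) -> [-0.177, 0.494, 0.274] [0.004, 0.006, 0.0] 
(449, -112, 15, 94) -> [0.0, 0.45, 0.0] [0.0, 0.0, 0.0] 
[436. 204.] 0.96 [457.1 -36.3  12. ]
((457.3887023925781, -38.197601318359375), (48.639488220214844, 25.8382511138916), 9.865806579589844)
[152. 256.] 0.88 [ 534.  -306.2   12. ]
[353. 187.] 0.88 [ 448.1 -112.7   12. ]
((447.730712890625, -112.7427749633789), (46.94375228881836, 21.27841567993164), 8.598145484924316)
cover 0.98 [620.8 -66.9  12. ]
```

View pics/w4.png

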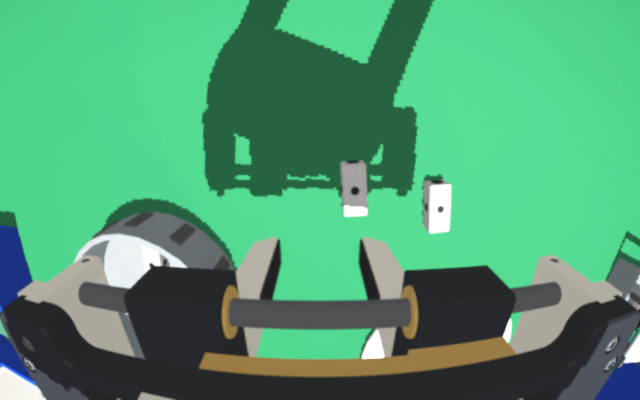

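The wrist view shows spacer B at (353,187) and C at (437,205), with the first spacer in the pot at (150,257).

```bash
python3 -m inch '[[-0.18,0.4,0.27,0,-0.05,0,0.5],[-0.18,0.4,0.27,0,-0.05,0,0.5],[-0.18,0.6,0.27,0,-0.05,0,0.5],[-0.18,0.94,0.27,0,-0.05,0,0.5],[-0.18,0.94,0.27,0,-0.05,0,0.5],[-0.18,0.94,0.27,0,-0.05,0,0.0],[-0.18,0.94,0.27,0,-0.05,0,0],[-0.18,0.94,0.27,0,-0.05,0,0],[-0.18,0.94,0.27,0,-0.05,0,0],[-0.18,0.5,0.27,0,-0.05,0,0],[-0.18,0,0.27,0,-0.05,0,0],[-0.18,-0.1,0.27,0,-0.05,0,0]]'
python3 - <<'E'
from h import *
st();plan((500,-205,120,92),(570,-275,125,90),(579,-299,110,90),(579,-299,26,90))
E
```

```text
t: 10.65
tcp_pos: [451.1, -113.8, 123.7]
tcp_rot: [[0.992, 0.006, -0.127], [0.127, -0.006, 0.992], [0.005, -1.0, -0.007]]
ft_force: [-0.3, -0.3, -0.8]
grip_width: 0.209
10.65 [ 451.1 -113.8  123.7] [[0.992, 0.006, -0.127], [0.127, -0.006, 0.992], [0.005, -1.0, -0.007]] [-0.3 -0.3 -0.8] 0.2088955498907739
(500, -205, 120, 92) -> [0.37, 0.045, -0.966] [0.006, 0.088, 0.005] 
(570, -275, 125, 90) -> [0.675, -0.05, -0.724] [0.0, 0.033, 0.0] 
(579, -299, 110, 90) -> [0.09, 0.15, -0.24] [0.0, 0.0, 0.0] 
(579, -299, 26, 90) -> [0.0, 0.84, 0.0] [0.0, 0.0, 0.0]
```

```bash
python3 -m inch '[[0.37,0,-0.97,0,0.09,0,0],[0.37,0,-0.97,0,0.09,0,0],[0.37,0,-0.97,0,0.09,0,0]]'
python3 -m inch '[[0.68,0,-0.72,0,0.03,0,0],[0.68,0,-0.72,0,0.03,0,0],[0.68,0,-0.72,0,0.03,0,0]]'
python3 - <<'E'
from h import *
st();plan((579,-299,110,90),(579,-299,26,90))
E
```

```text
t: 11.02
tcp_pos: [500.3, -207.1, 123.1]
tcp_rot: [[1.0, 0.004, -0.031], [0.031, -0.006, 1.0], [0.004, -1.0, -0.006]]
ft_force: [-0.1, 0.4, -0.7]
grip_width: 0.213
t: 11.4
tcp_pos: [570.9, -277.4, 122.2]
tcp_rot: [[1.0, 0.002, 0.001], [-0.001, -0.005, 1.0], [0.002, -1.0, -0.005]]
ft_force: [-0.1, 0.5, -1.9]
grip_width: 0.21
11.4 [ 570.9 -277.4  122.2] [[1.0, 0.002, 0.001], [-0.001, -0.005, 1.0], [0.002, -1.0, -0.005]] [-0.1  0.5 -1.9] 0.21010868007338657
(579, -299, 110, 90) -> [0.081, 0.123, -0.215] [0.004, -0.001, 0.002] 
(579, -299, 26, 90) -> [0.0, 0.84, 0.0] [0.0, 0.0, 0.0]
```

```bash
python3 -m inch '[[0.15,0.1,-0.21,0,0,0,0],[0.15,0.1,-0.21,0,0,0,0],[0.15,0.5,-0.21,0,0,0,0],[0.15,0.96,-0.21,0,0,0,0],[0.15,0.96,-0.21,0,0,0,0],[0.15,0.96,-0.21,0,0,0,0.4],[0.15,0.96,-0.21,0,0,0,0.4],[0.15,0.96,-0.21,0,0,0,0.4],[0.15,0.5,-0.21,0,0,0,0.4],[0.15,-0.1,-0.21,0,0,0,0.4],[0.15,-0.1,-0.21,0,0,0,0.4]]'
python3 - <<'E'
from h import *
st();plan((540,-215,130,92),(490,-125,115,95),(457,-37,90,99),(457,-37,15,99))
E
```

```text
t: 12.78
tcp_pos: [587.6, -299.4, 138.4]
tcp_rot: [[1.0, 0.009, 0.001], [-0.001, -0.009, 1.0], [0.009, -1.0, -0.009]]
ft_force: [0.4, 0.2, -0.0]
grip_width: 0.399
12.775 [ 587.6 -299.4  138.4] [[1.0, 0.009, 0.001], [-0.001, -0.009, 1.0], [0.009, -1.0, -0.009]] [ 0.4  0.2 -0. ] 0.3994116152088438
(540, -215, 130, 92) -> [-0.477, 0.072, 0.844] [0.008, -0.035, 0.009] 
(490, -125, 115, 95) -> [-0.468, 0.15, 0.917] [0.0, -0.05, 0.0] 
(457, -37, 90, 99) -> [-0.252, 0.25, 0.905] [0.0, -0.067, 0.0] 
(457, -37, 15, 99) -> [0.0, 0.75, 0.0] [0.0, 0.0, 0.0]
```

```bash
python3 -m inch '[[-0.48,0.07,0.84,0,-0.04,0,0.5],[-0.48,0.07,0.84,0,-0.04,0,0.5],[-0.48,0.07,0.84,0,-0.04,0,0.5]]'
python3 -m inch '[[-0.47,0.15,0.92,0,-0.05,0,0.5],[-0.47,0.15,0.92,0,-0.05,0,0.5],[-0.47,0.15,0.92,0,-0.05,0,0.5]]'
python3 -m inch '[[-0.25,0.2,0.9,0,-0.07,0,0.5],[-0.25,0.2,0.9,0,-0.07,0,0.5],[-0.25,0.2,0.9,0,-0.07,0,0.5]]'
python3 - <<'E'
from h import *
st()
c=cam("wrist","w5");f=c["frame"].astype(int);m=((f.min(2)>90)&(f.max(2)-f.min(2)<40)).astype(np.uint8)
k,l,s,ce=cv2.connectedComponentsWithStats(m)
for d in search_frame("wrist","spacer1"):
    if d["p"]<.4: continue
    print(np.round(d["uv"]),round(d["p"],2),at(c,d["uv"],12))
    j=l[int(d["uv"][1])-3:int(d["uv"][1])+4,int(d["uv"][0])-3:int(d["uv"][0])+4].max()
    if j and s[j,4]<9000:
        v,u=np.where(l==j);P=np.array([at(c,(a,b),20)[:2] for a,b in zip(u,v)]).astype(np.float32);print(cv2.minAreaRect(P))
for d in search_frame("wrist","cover"):print("cover",d["p"],at(c,d["uv"],12))
plan((457,-37,80,99),(457,-37,15,99))
E
```

```text
t: 13.15
tcp_pos: [539.0, -213.9, 130.2]
tcp_rot: [[0.999, 0.01, -0.042], [0.042, -0.009, 0.999], [0.009, -1.0, -0.009]]
ft_force: [0.6, -1.1, -0.3]
grip_width: 0.499
t: 13.52
tcp_pos: [487.7, -122.9, 113.6]
tcp_rot: [[0.995, 0.009, -0.096], [0.096, -0.008, 0.995], [0.009, -1.0, -0.009]]
ft_force: [0.1, -0.8, -0.3]
grip_width: 0.504
t: 13.9
tcp_pos: [454.5, -35.3, 92.3]
tcp_rot: [[0.985, 0.009, -0.17], [0.17, -0.008, 0.985], [0.008, -1.0, -0.01]]
ft_force: [-0.6, 0.2, 0.3]
grip_width: 0.5
13.9 [454.5 -35.3  92.3] [[0.985, 0.009, -0.17], [0.17, -0.008, 0.985], [0.008, -1.0, -0.01]] [-0.6  0.2  0.3] 0.49957076221657243
[323. 219.] 0.81 [458.6 -33.8  12. ]
((456.95208740234375, -35.33490753173828), (48.34927749633789, 20.120798110961914), 9.898283004760742)
[ 69. 252.] 0.53 [ 551.6 -307.1   12. ]
cover 0.82 [589.4 -10.   12. ]
(457, -37, 80, 99) -> [0.016, 0.13, -0.003] [0.01, 0.011, 0.008] 
(457, -37, 15, 99) -> [0.0, 0.65, 0.0] [0.0, 0.0, 0.0]
```

```bash
python3 -m inch '[[0.03,0.4,0.01,0,0,0,0.5],[0.03,0.77,0.01,0,0,0,0.5],[0.03,0.77,0.01,0,0,0,0.5],[0.03,0.77,0.01,0,0,0,0.0],[0.03,0.77,0.01,0,0,0,0],[0.03,0.77,0.01,0,0,0,0],[0.03,0.77,0.01,0,0,0,0],[0.03,0.4,0.01,0,0,0,0],[0.03,-0.2,0.01,0,0,0,0],[0.03,-0.3,0.01,0,0,0,0]]'
python3 - <<'E'
from h import *
st();plan((495,-125,120,95),(550,-210,122,92),(610,-270,122,90))
E
```

```text
t: 15.3
tcp_pos: [459.1, -35.3, 127.0]
tcp_rot: [[0.986, 0.016, -0.168], [0.168, -0.01, 0.986], [0.014, -1.0, -0.012]]
ft_force: [-0.1, 0.2, -1.6]
grip_width: 0.214
15.3 [459.1 -35.3 127. ] [[0.986, 0.016, -0.168], [0.168, -0.01, 0.986], [0.014, -1.0, -0.012]] [-0.1  0.2 -1.6] 0.21404130493857387
(495, -125, 120, 95) -> [0.202, 0.084, -0.944] [0.011, 0.078, 0.014] 
(550, -210, 122, 92) -> [0.474, -0.02, -0.895] [0.0, 0.05, 0.0] 
(610, -270, 122, 90) -> [0.579, 0.0, -0.621] [0.0, 0.033, 0.0]
```

```bash
python3 -m inch '[[0.2,0,-0.94,0.01,0.08,0.014,0],[0.2,0,-0.94,0.01,0.08,0.014,0],[0.2,0,-0.94,0.01,0.08,0.014,0]]'
python3 -m inch '[[0.47,0,-0.9,0,0.05,0,0],[0.47,0,-0.9,0,0.05,0,0],[0.47,0,-0.9,0,0.05,0,0]]'
python3 -m inch '[[0.58,0,-0.62,0,0.03,0,0],[0.58,0,-0.62,0,0.03,0,0],[0.58,0,-0.62,0,0.03,0,0]]'
python3 - <<'E'
from h import *
st();plan((632,-299,110,90),(632,-299,26,90))
c=cam("side","s2");cv2.imwrite("pics/s2c.png",cv2.resize(cv2.imread("pics/s2.png")[120:400,200:520],None,fx=2,fy=2))
for n in("spacer1","cover"):print(n,[(np.round(d["uv"]),round(d["p"],2),at(c,d["uv"],12)) for d in search_frame("side",n)])
E
```

```text
t: 15.68
tcp_pos: [494.7, -126.1, 127.2]
tcp_rot: [[0.997, -0.002, -0.083], [0.083, -0.001, 0.997], [-0.002, -1.0, -0.001]]
ft_force: [-0.9, -0.5, -0.6]
grip_width: 0.212
t: 16.05
tcp_pos: [549.2, -212.8, 125.7]
tcp_rot: [[1.0, -0.004, -0.029], [0.029, -0.0, 1.0], [-0.004, -1.0, 0.0]]
ft_force: [-0.3, 1.8, -1.0]
grip_width: 0.209
t: 16.42
tcp_pos: [609.0, -272.4, 124.3]
tcp_rot: [[1.0, -0.005, 0.002], [-0.002, 0.001, 1.0], [-0.005, -1.0, 0.001]]
ft_force: [0.5, 0.1, -0.2]
grip_width: 0.21
16.425 [ 609.  -272.4  124.3] [[1.0, -0.005, 0.002], [-0.002, 0.001, 1.0], [-0.005, -1.0, 0.001]] [ 0.5  0.1 -0.2] 0.2099198757593789
(632, -299, 110, 90) -> [0.231, 0.141, -0.266] [-0.001, -0.002, -0.005] 
(632, -299, 26, 90) -> [0.0, 0.84, 0.0] [0.0, 0.0, 0.0] 
spacer1 [(array([358., 329.]), 0.9, array([ 544.2, -290.7,   12. ])), (array([380., 325.]), 0.9, array([ 586., -296.,   12.])), (array([385., 276.]), 0.59, array([ 643.3, -188. ,   12. ]))]
cover [(array([341., 221.]), 0.77, array([616.2,   5.2,  12. ]))]
```

View pics/s2c.png

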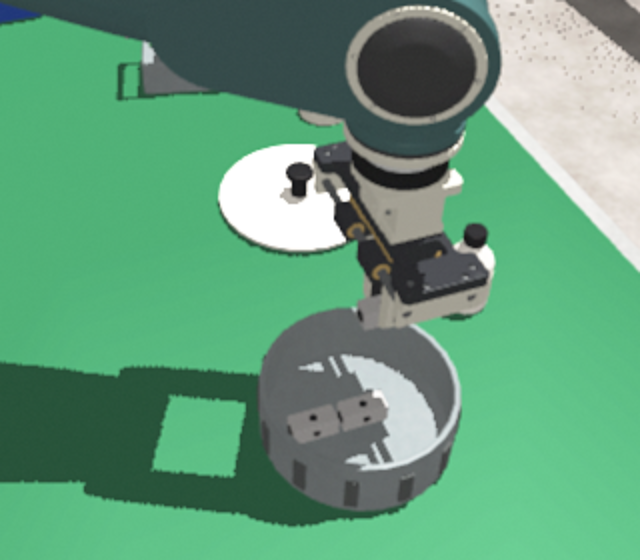

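The cropped side view shows two spacers lying end to end in the pot at (330,415), the third in the gripper at (375,315), and the cover in place.

```bash
python3 -m inch '[[0.22,0.1,-0.27,0,0,0,0],[0.22,0.1,-0.27,0,0,0,0],[0.22,0.5,-0.27,0,0,0,0],[0.22,0.98,-0.27,0,0,0,0],[0.22,0.98,-0.27,0,0,0,0],[0.22,0.98,-0.27,0,0,0,0.4],[0.22,0.98,-0.27,0,0,0,0.4],[0.22,0.98,-0.27,0,0,0,0.4],[0.22,0.5,-0.27,0,0,0,0.4],[0.22,-0.1,-0.27,0,0,0,0.4],[0.22,-0.1,-0.27,0,0,0,0.4]]'
python3 - <<'E'
from h import *
st();plan((640,-205,170,90),(640,-110,170,90),(640,-70,170,90))
E
```

```text
t: 17.95
tcp_pos: [632.1, -299.6, 141.6]
tcp_rot: [[1.0, 0.003, 0.001], [-0.001, -0.004, 1.0], [0.003, -1.0, -0.004]]
ft_force: [-0.0, -0.6, 0.1]
grip_width: 0.4
17.95 [ 632.1 -299.6  141.6] [[1.0, 0.003, 0.001], [-0.001, -0.004, 1.0], [0.003, -1.0, -0.004]] [-0.  -0.6  0.1] 0.40017193950532837
(640, -205, 170, 90) -> [0.078, -0.287, 0.945] [0.003, -0.001, 0.003] 
(640, -110, 170, 90) -> [-0.0, 0.0, 0.95] [0.0, 0.0, 0.0] 
(640, -70, 170, 90) -> [-0.0, 0.0, 0.4] [0.0, 0.0, 0.0]
```

```bash
python3 -m inch '[[0.08,-0.3,0.94,0,0,0,0.7],[0.08,-0.3,0.94,0,0,0,0.7],[0.08,-0.3,0.94,0,0,0,0.7]]'
python3 -m inch '[[0,0,0.95,0,0,0,0.7],[0,0,0.95,0,0,0,0.7],[0,0,0.95,0,0,0,0.7]]'
python3 - <<'E'
from h import *
st()
c=cam("wrist","w6");f=c["frame"].astype(int)
for n in("spacer1","cover"):print(n,[(np.round(d["uv"]),round(d["p"],2),at(c,d["uv"],12)) for d in search_frame("wrist",n)])
c=cam("scene","sc2");print("cover",[(np.round(d["uv"]),round(d["p"],2),at(c,d["uv"],12)) for d in search_frame("scene","cover")])
E
```

```text
t: 18.32
tcp_pos: [640.7, -203.6, 172.6]
tcp_rot: [[1.0, 0.005, -0.001], [0.001, -0.004, 1.0], [0.005, -1.0, -0.004]]
ft_force: [-0.3, -0.4, -0.7]
grip_width: 0.668
t: 18.7
tcp_pos: [640.5, -107.5, 171.5]
tcp_rot: [[1.0, 0.005, -0.003], [0.003, -0.004, 1.0], [0.005, -1.0, -0.004]]
ft_force: [-0.4, -0.4, -0.2]
grip_width: 0.696
18.7 [ 640.5 -107.5  171.5] [[1.0, 0.005, -0.003], [0.003, -0.004, 1.0], [0.005, -1.0, -0.004]] [-0.4 -0.4 -0.2] 0.6959932755023578
spacer1 [(array([155., 180.]), 0.84, array([ 628.4, -298.4,   12. ])), (array([121., 114.]), 0.67, array([ 547.7, -341.1,   12. ])), (array([148., 142.]), 0.56, array([ 584.1, -304.3,   12. ]))]
cover [(array([428., 184.]), 0.62, array([632.4,   8.6,  12. ]))]
cover [(array([325., 232.]), 0.69, array([647.5,  18.8,  12. ]))]
```

View pics/w6.png

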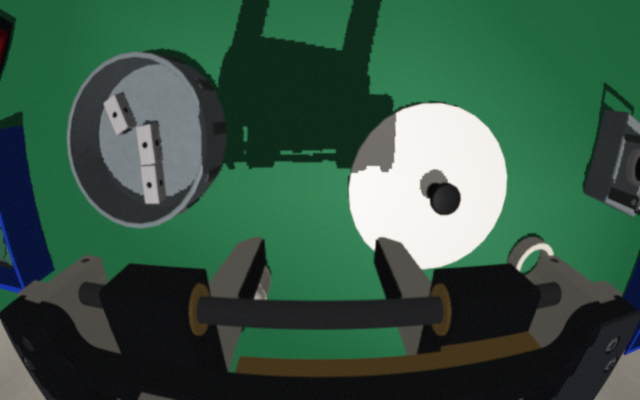

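The wrist view shows all three spacers flat in the pot at (118,115), (148,143) and (151,184), and the cover at (428,184) with its knob head at (445,198).

```bash
cat > fit.py <<'E'
from h import *
from scipy.ndimage import map_coordinates
th=np.linspace(0,2*np.pi,120,endpoint=False)
def circ(c,rz,x0,y0,w=24,rows=(0,400),cols=(0,640)):
    g=cv2.GaussianBlur(cv2.cvtColor(c["frame"],cv2.COLOR_RGB2GRAY),(0,0),1.2).astype(float);G=np.hypot(cv2.Sobel(g,6,1,0),cv2.Sobel(g,6,0,1))
    def sc(x,y):
        t=0
        for R,z in rz:
            p=np.array([proj(c,(x+R*np.cos(a),y+R*np.sin(a),z)) for a in th]);ok=(p[:,1]>rows[0])&(p[:,1]<rows[1])&(p[:,0]>cols[0])&(p[:,0]<cols[1])
            t+=np.minimum(map_coordinates(G,[p[ok,1],p[ok,0]],order=1),120).mean()
        return t
    b=(0,x0,y0)
    for st,ww in((3,w),(1,3)): b=max((sc(x,y),x,y) for x in np.arange(b[1]-ww,b[1]+ww+.1,st) for y in np.arange(b[2]-ww,b[2]+ww+.1,st))
    return b
E
python3 - <<'E'
from fit import *
c=cam("wrist")
print("pot",circ(c,[(84,62),(90,62)],579,-299,15,(0,300)))
print("cover",circ(c,[(96,12)],638,17,24,(0,265)),"knob",circ(c,[(17,48)],638,17,15))
E
```

```text
pot (np.float64(185.9247061920679), np.float64(578.0), np.float64(-300.0))
cover (np.float64(115.3212337687141), np.float64(642.0), np.float64(16.0)) knob (np.float64(113.34282793238711), np.float64(638.0), np.float64(12.0))
```

```bash
python3 -m inch '[[0,0,0.98,0,0,0,0.7],[0,0.3,0.98,0,0,0,0.7],[0,0.3,0.98,0,0,0,0.7]]'
python3 - <<'E'
from fit import *
st();plan((641,15.5,90,90),(641,15.5,35,90))
c=cam("wrist","w7")
print("cover",circ(c,[(96,12)],641,16,20,(0,255)),"knob",circ(c,[(17,48)],640,15,12,(0,400)))
E
```

```text
t: 19.38
tcp_pos: [639.8, -10.7, 139.1]
tcp_rot: [[1.0, 0.001, -0.002], [0.002, -0.004, 1.0], [0.001, -1.0, -0.004]]
ft_force: [-1.0, 0.7, -0.5]
grip_width: 0.7
19.375 [639.8 -10.7 139.1] [[1.0, 0.001, -0.002], [0.002, -0.004, 1.0], [0.001, -1.0, -0.004]] [-1.   0.7 -0.5] 0.6998688996848177
(641, 15.5, 90, 90) -> [0.012, 0.49, 0.264] [0.003, 0.001, 0.001] 
(641, 15.5, 35, 90) -> [0.0, 0.55, 0.0] [0.0, 0.0, 0.0] 
cover (np.float64(118.89654748432761), np.float64(641.0), np.float64(17.0)) knob (np.float64(120.0), np.float64(639.0), np.float64(17.0))
```

Both fits agree on about (641,17) for the cover. Next I grip the knob and lift.

```bash
python3 -m inch '[[0.01,0.3,0.28,0,0,0,0.7],[0.01,0.6,0.28,0,0,0,0.7],[0.01,0.9,0.28,0,0,0,0.7],[0.01,1.0,0.28,0,0,0,0.7],[0.01,1.0,0.28,0,0,0,0.7]]'
python3 -m inch '[[0,0.04,0,0,0,0,0.7],[0,0.04,0,0,0,0,0.2],[0,0.04,0,0,0,0,0.2],[0,0.04,0,0,0,0,0.2],[0,0.04,0,0,0,0,0.2],[0,-0.3,0,0,0,0,0.2],[0,-0.6,0,0,0,0,0.2],[0,-0.9,0,0,0,0,0.2],[0,-0.95,0,0,0,0,0.2]]' 40
python3 - <<'E'
from fit import *
st();plan((625,-75,145,90),(605,-165,145,90),(585,-250,145,90),(578,-300,145,90))
c=cam("side","s3");print([(np.round(d["uv"]),round(d["p"],2),at(c,d["uv"],115)) for d in search_frame("side","cover")])
E
```

```text
t: 20.05
tcp_pos: [642.0, 14.8, 41.0]
tcp_rot: [[1.0, 0.003, 0.0], [-0.0, -0.004, 1.0], [0.003, -1.0, -0.004]]
ft_force: [-0.2, 0.2, -0.3]
grip_width: 0.7
t: 21.18
tcp_pos: [642.3, 15.2, 137.8]
tcp_rot: [[1.0, 0.006, 0.0], [-0.0, -0.004, 1.0], [0.006, -1.0, -0.004]]
ft_force: [-1.1, -0.6, -3.1]
grip_width: 0.352
21.175 [642.3  15.2 137.8] [[1.0, 0.006, 0.0], [-0.0, -0.004, 1.0], [0.006, -1.0, -0.004]] [-1.1 -0.6 -3.1] 0.3518355508031961
(625, -75, 145, 90) -> [-0.173, -0.069, -0.902] [0.004, -0.0, 0.006] 
(605, -165, 145, 90) -> [-0.2, 0.0, -0.9] [0.0, 0.0, 0.0] 
(585, -250, 145, 90) -> [-0.2, 0.0, -0.85] [0.0, 0.0, 0.0] 
(578, -300, 145, 90) -> [-0.07, 0.0, -0.5] [0.0, 0.0, 0.0] 
[(array([348., 189.]), 0.63, array([627. ,  -9.8, 115. ]))]
```

```bash
python3 -m inch '[[-0.1,-0.07,-0.5,0,0,0,0.2],[-0.25,-0.07,-0.9,0,0,0,0.2],[-0.25,-0.07,-0.9,0,0,0,0.2],[-0.25,-0.07,-0.9,0,0,0,0.2]]'
python3 -m inch '[[-0.1,0,-0.5,0,0,0,0.2],[-0.2,0,-0.9,0,0,0,0.2],[-0.2,0,-0.9,0,0,0,0.2],[-0.2,0,-0.9,0,0,0,0.2]]'
python3 -m inch '[[-0.1,0,-0.5,0,0,0,0.2],[-0.18,0,-0.9,0,0,0,0.2],[-0.18,0,-0.9,0,0,0,0.2],[-0.18,0,-0.9,0,0,0,0.2]]'
python3 - <<'E'
from fit import *
st();plan((579,-300,135,90),(579,-300,94,90))
c=cam("wrist","w8");
z=float(sensors.sense()["tcp_pos"][2])-37+12
print(z,"cover rel",circ(c,[(96,z)],*sensors.sense()["tcp_pos"][:2],15,(0,250)),"pot",circ(c,[(90,62)],578,-300,9,(0,260)))
E
```

```text
t: 21.78
tcp_pos: [616.2, -74.6, 141.5]
tcp_rot: [[1.0, 0.002, 0.001], [-0.001, -0.004, 1.0], [0.002, -1.0, -0.004]]
ft_force: [-1.4, 0.8, -2.3]
grip_width: 0.353
t: 22.28
tcp_pos: [596.4, -163.6, 141.2]
tcp_rot: [[1.0, 0.001, 0.0], [-0.0, -0.003, 1.0], [0.001, -1.0, -0.003]]
ft_force: [0.4, 1.1, -2.9]
grip_width: 0.354
t: 22.78
tcp_pos: [578.8, -252.3, 141.2]
tcp_rot: [[1.0, 0.001, -0.001], [0.001, -0.003, 1.0], [0.001, -1.0, -0.003]]
ft_force: [-0.1, 0.2, -1.4]
grip_width: 0.357
22.775 [ 578.8 -252.3  141.2] [[1.0, 0.001, -0.001], [0.001, -0.003, 1.0], [0.001, -1.0, -0.003]] [-0.1  0.2 -1.4] 0.35667971547112465
(579, -300, 135, 90) -> [0.001, 0.063, -0.477] [0.003, 0.001, 0.001] 
(579, -300, 94, 90) -> [0.0, 0.41, 0.0] [0.0, 0.0, 0.0] 
116.24478164235347 cover rel (np.float64(113.31019210739281), np.float64(577.8790939790985), np.float64(-254.12274793913713)) pot (np.float64(54.1264579174316), np.float64(579.0), np.float64(-299.0))
```

View pics/w8.png

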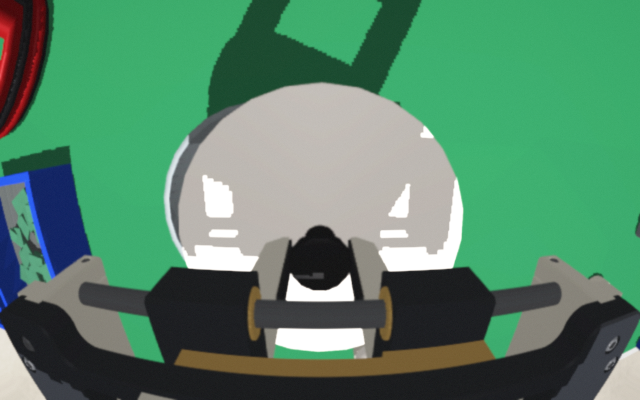

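The wrist view shows the cover held level by the knob at (320,265), with the pot edge visible beneath it at left.

```bash
python3 -m inch '[[0,0.05,-0.46,0,0,0,0.2],[0,0.05,-0.46,0,0,0,0.2],[0,0.2,-0.46,0,0,0,0.2],[0,0.35,-0.46,0,0,0,0.2],[0,0.42,-0.46,0,0,0,0.2],[0,0.46,-0.46,0,0,0,0.2],[0,0.47,-0.46,0,0,0,0.2]]'
python3 - <<'E'
from h import *
st();c=cam("side","s4")
cv2.imwrite("pics/s4c.png",cv2.resize(cv2.imread("pics/s4.png")[200:390,280:480],None,fx=3,fy=3))
E
```

```text
t: 23.7
tcp_pos: [579.0, -298.2, 94.3]
tcp_rot: [[1.0, 0.001, -0.001], [0.001, -0.003, 1.0], [0.001, -1.0, -0.003]]
ft_force: [-0.7, -0.0, -2.5]
grip_width: 0.355
23.7 [ 579.  -298.2   94.3] [[1.0, 0.001, -0.001], [0.001, -0.003, 1.0], [0.001, -1.0, -0.003]] [-0.7 -0.  -2.5] 0.3550203082969575
```

View pics/s4c.png

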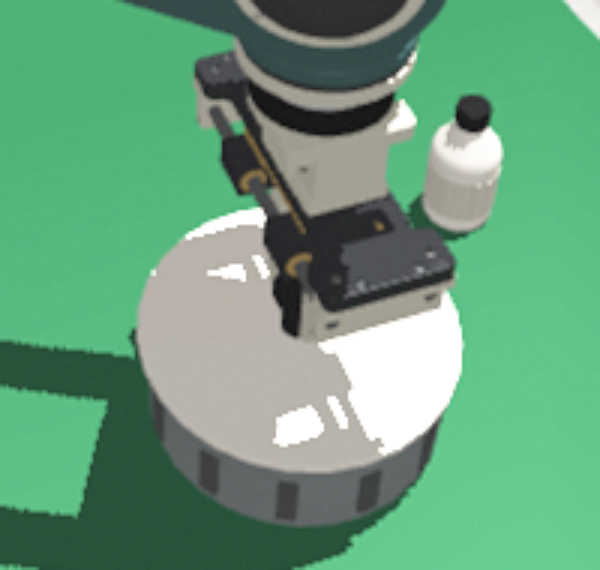

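The cropped side view shows the cover centred on the pot and level, nearly seated. I lower it slowly until the weight comes off, then release.

```bash
python3 -m inch '[[0,0.01,0,0,0,0,0.2],[0,0.02,0,0,0,0,0.2],[0,0.025,0,0,0,0,0.2],[0,0.025,0,0,0,0,0.2]]'
python3 -m inch '[[0,0,0,0,0,0,0.7],[0,0,0,0,0,0,0.7],[0,0,0,0,0,0,0.7],[0,0,0,0,0,0,0.7],[0,-0.4,0,0,0,0,0.7],[0,-0.8,0,0,0,0,0.7],[0,-1,0,0,0,0,0.7],[0,-1,0,0,0,0,0.7]]'
python3 - <<'E'
from fit import *
st();plan((560,-230,200,60),(545,-140,210,10),(530,-50,210,0),(510,50,210,0),(490,145,210,0))
c=cam("side","s5");print("side cover z62+6",circ(c,[(96,68)],578,-300,12),[(np.round(d["uv"]),round(d["p"],2)) for d in search_frame("side","cover")])
c=cam("wrist","w9");print("wrist cover",circ(c,[(96,68)],578,-300,12,(0,260)))
E
```

```text
t: 24.25
tcp_pos: [579.2, -298.4, 93.2]
tcp_rot: [[1.0, 0.002, -0.001], [0.001, -0.003, 1.0], [0.002, -1.0, -0.003]]
ft_force: [-4.8, 3.1, 7.1]
grip_width: 0.35
t: 25.25
tcp_pos: [579.4, -298.2, 194.0]
tcp_rot: [[1.0, 0.003, -0.001], [0.001, -0.004, 1.0], [0.003, -1.0, -0.004]]
ft_force: [-0.6, 0.4, -1.3]
grip_width: 0.699
25.25 [ 579.4 -298.2  194. ] [[1.0, 0.003, -0.001], [0.001, -0.004, 1.0], [0.003, -1.0, -0.004]] [-0.6  0.4 -1.3] 0.6986600053164848
(560, -230, 200, 60) -> [-0.193, -0.063, 0.682] [0.003, 0.501, 0.004] 
(545, -140, 210, 10) -> [-0.58, -0.1, 0.704] [0.0, 0.833, 0.0] 
(530, -50, 210, 0) -> [-0.912, 0.0, 0.009] [0.0, 0.167, 0.0] 
(510, 50, 210, 0) -> [-1.0, 0.0, -0.2] [0.0, 0.0, 0.0] 
(490, 145, 210, 0) -> [-0.95, 0.0, -0.2] [0.0, 0.0, 0.0] 
side cover z62+6 (np.float64(110.28696164869022), np.float64(577.0), np.float64(-302.0)) [(array([380., 313.]), 0.78)]
wrist cover (np.float64(101.69070741521907), np.float64(578.0), np.float64(-299.0))
```

The cover fits well on the pot at the seated height in both views. Next I go and look at the station.

```bash
python3 -m inch '[[-0.2,-0.2,0.7,0,0.5,0,0.7],[-0.2,-0.2,0.7,0,0.5,0,0.7],[-0.2,-0.2,0.7,0,0.5,0,0.7],[-0.2,-0.2,0.7,0,0.5,0,0.7]]'
python3 -m inch '[[-0.58,-0.2,0.7,0,0.83,0,0.7],[-0.58,-0.2,0.7,0,0.83,0,0.7],[-0.58,-0.2,0.7,0,0.83,0,0.7],[-0.58,-0.2,0.7,0,0.83,0,0.7],[-0.58,-0.2,0.7,0,0.83,0,0.7],[-0.58,-0.2,0.7,0,0.83,0,0.7]]'
python3 -m inch '[[-0.95,0,0,0,0,0,0.7],[-0.95,0,0,0,0,0,0.7],[-0.95,0,0,0,0,0,0.7]]'
python3 -m inch '[[-0.95,0,0,0,0,0,0.7],[-0.95,0,0,0,0,0,0.7],[-0.95,0,0,0,0,0,0.7]]'
python3 -m inch '[[-0.95,0,0,0,0,0,0.7],[-0.95,0,0,0,0,0,0.7],[-0.95,0,0,0,0,0,0.7],[-0.95,0,0,0,0,0,0.7]]'
python3 - <<'E'
from fit import *
st();c=cam("wrist","w10")
for k,z in dict(station=40,jog_top=72,guard_hinge=95,guard_bar=95).items(): print(k,[(np.round(d["uv"]),round(d["p"],2),at(c,d["uv"],z)) for d in search_frame("wrist",k)])
E
```

```text
t: 25.9
tcp_pos: [558.2, -227.5, 209.7]
tcp_rot: [[0.867, -0.002, 0.498], [-0.498, -0.001, 0.867], [-0.001, -1.0, -0.002]]
ft_force: [0.2, 0.1, 0.4]
grip_width: 0.697
t: 26.65
tcp_pos: [542.7, -138.1, 228.7]
tcp_rot: [[0.183, -0.003, 0.983], [-0.983, -0.001, 0.183], [0.001, -1.0, -0.003]]
ft_force: [-0.2, -0.1, -0.0]
grip_width: 0.701
t: 27.02
tcp_pos: [525.0, -43.2, 228.3]
tcp_rot: [[0.19, -0.003, 0.982], [-0.982, -0.001, 0.19], [0.0, -1.0, -0.003]]
ft_force: [0.1, -0.6, 0.3]
grip_width: 0.702
t: 27.4
tcp_pos: [506.9, 51.1, 228.1]
tcp_rot: [[0.196, -0.003, 0.981], [-0.981, -0.001, 0.196], [0.0, -1.0, -0.004]]
ft_force: [1.0, -0.9, -0.3]
grip_width: 0.698
t: 27.9
tcp_pos: [488.7, 143.2, 227.8]
tcp_rot: [[0.197, -0.004, 0.98], [-0.98, -0.001, 0.197], [0.001, -1.0, -0.004]]
ft_force: [-0.4, 0.3, -1.0]
grip_width: 0.7
27.9 [488.7 143.2 227.8] [[0.197, -0.004, 0.98], [-0.98, -0.001, 0.197], [0.001, -1.0, -0.004]] [-0.4  0.3 -1. ] 0.6999588988195462
station [(array([440.,  47.]), 0.55, array([590.6, 329.5,  40. ]))]
jog_top [(array([513., 192.]), 0.54, array([713.4, 188.5,  72. ]))]
guard_hinge [(array([440.,  50.]), 0.7, array([572.6, 308.8,  95. ]))]
guard_bar [(array([458.,  37.]), 0.97, array([588.4, 328.6,  95. ])), (array([440.,  49.]), 0.51, array([572.8, 309.7,  95. ]))]
```

View pics/w10.png

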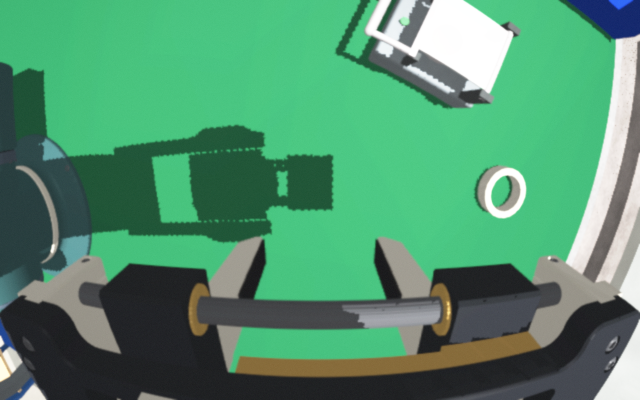

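The wrist view shows the station at top right, with its handle bar near (385,25) and its x axis pointing down-right in the image, about -20° in world yaw. I move closer to get all of it in frame.

```bash
python3 -m inch '[[-0.8,-0.2,-0.2,0,0.5,0,0.5],[-0.8,-0.2,-0.2,0,0.5,0,0.5],[-0.8,-0.2,-0.2,0,0.5,0,0.5],[-0.8,-0.2,-0.2,0,0.5,0,0.5]]'
python3 - <<'E'
from fit import *
st();c=cam("wrist","w11");np.savez("w11.npz",mtx=c["mtx"],extrinsics=c["extrinsics"])
cv2.imwrite("pics/w11c.png",cv2.resize(cv2.imread("pics/w11.png")[0:250,300:600],None,fx=2.6,fy=2.4,interpolation=cv2.INTER_CUBIC))
for k,z in dict(station=40,jog_top=72,guard_hinge=95,guard_bar=95).items(): print(k,[(np.round(d["uv"]),round(d["p"],2),at(c,d["uv"],z)) for d in search_frame("wrist",k)])
E
```

```text
t: 28.65
tcp_pos: [453.4, 217.9, 248.1]
tcp_rot: [[-0.321, -0.003, 0.947], [-0.947, -0.001, -0.321], [0.002, -1.0, -0.003]]
ft_force: [0.7, 0.0, -0.4]
grip_width: 0.505
28.65 [453.4 217.9 248.1] [[-0.321, -0.003, 0.947], [-0.947, -0.001, -0.321], [0.002, -1.0, -0.003]] [ 0.7  0.  -0.4] 0.5046656194114753
station [(array([394.,  53.]), 0.75, array([584.4, 335.4,  40. ]))]
jog_top []
guard_hinge [(array([390.,  54.]), 0.89, array([564.5, 329. ,  95. ]))]
guard_bar [(array([405.,  46.]), 0.71, array([582.3, 333.3,  95. ]))]
```

View pics/w11c.png

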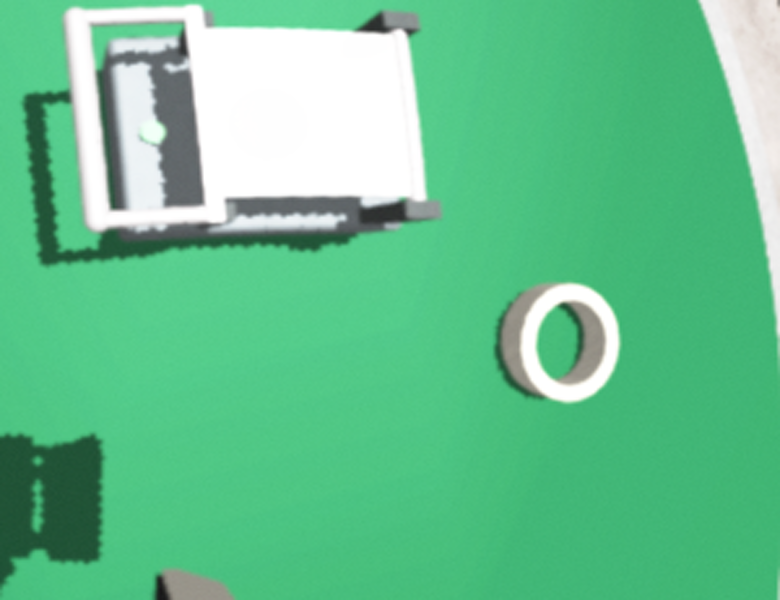

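The crop shows the guard from above: bar ends at (73,14) and (95,224), hinge side at (400,32)–(422,195), in crop pixels. I convert these to world coordinates.

```bash
python3 - <<'E'
from h import *
d=np.load("w11.npz");c={"mtx":d["mtx"],"extrinsics":d["extrinsics"],"fish":True}
f=lambda a,b:at(c,(300+a/2.6,b/2.4),95)
b1,b2,h1,h2=f(73,14),f(95,224),f(401,32),f(423,196)
B=(b1+b2)/2;H=(h1+h2)/2;print(b1,b2,h1,h2,"bar",B,"hinge",H,np.linalg.norm(H-B),np.linalg.norm(b1-b2))
print("yaw xdir",np.degrees(np.arctan2(*(H-B)[1::-1])),"bar-perp",np.degrees(np.arctan2(*(b1-b2)[1::-1]))-90,np.degrees(np.arctan2(*(h1-h2)[1::-1]))-90)
E
cat > proj0.py <<'E'
from h import *
# project guard model for a pose guess on camera image: local corners
def model(x,y,yaw,t=0):
    a=np.radians(yaw);R=np.array([[np.cos(a),-np.sin(a)],[np.sin(a),np.cos(a)]])
    L=lambda p:np.r_[R@np.array(p[:2])+[x,y],p[2]]
    return dict(b1=L((50-130*np.cos(t),44,95+130*np.sin(t))),b2=L((50-130*np.cos(t),-44,95+130*np.sin(t))),h1=L((50,43,95)),h2=L((50,-43,95)),jog=L((0,0,72)))
E
```

```text
[522.1 395.2  95. ] [500.5 305.6  95. ] [650.1 356.9  95. ] [633.5 282.6  95. ] bar [511.3 350.4  95. ] hinge [641.8  319.75  95.  ] 134.05100708312483 92.16680530429595
yaw xdir -13.217269738966724 bar-perp -13.553764097731673 -12.594111319013763
```

```bash
python3 - <<'E'
from h import *
plan((470,290,210,-13.3),(510,349.5,150,-13.3))
E
```

```text
(470, 290, 210, -13.3) -> [-0.739, 0.378, -0.074] [0.003, -0.09, 0.002] 
(510, 349.5, 150, -13.3) -> [-0.671, 0.6, 0.252] [0.0, 0.0, 0.0]
```

```bash
python3 -m inch '[[-0.74,0.38,-0.07,0.003,-0.09,0,0.36],[-0.74,0.38,-0.07,0.003,-0.09,0,0.36],[-0.74,0.38,-0.07,0.003,-0.09,0,0.36]]'
python3 -m inch '[[-0.67,0.6,0.25,0,0,0,0.36],[-0.67,0.6,0.25,0,0,0,0.36],[-0.67,0.6,0.25,0,0,0,0.36],[-0.67,0.6,0.25,0,0,0,0.36]]'
python3 - <<'E'
from fit import *
st();plan((510,349.5,87,-13.3));c=cam("wrist","w12");np.savez("w12.npz",mtx=c["mtx"],extrinsics=c["extrinsics"])
for P in [(510,349.5,95),(510+44*np.sin(np.radians(13.3)),349.5+44*np.cos(np.radians(13.3)),95)]: print(proj(c,P))
E
```

```text
t: 29.28
tcp_pos: [470.3, 290.3, 208.9]
tcp_rot: [[-0.228, -0.002, 0.974], [-0.974, -0.003, -0.228], [0.003, -1.0, -0.002]]
ft_force: [0.3, 0.0, -0.5]
grip_width: 0.359
t: 29.78
tcp_pos: [510.0, 348.8, 150.1]
tcp_rot: [[-0.229, -0.001, 0.973], [-0.973, -0.003, -0.229], [0.003, -1.0, -0.001]]
ft_force: [-0.3, -0.3, 0.2]
grip_width: 0.361
29.775 [510.  348.8 150.1] [[-0.229, -0.001, 0.973], [-0.973, -0.003, -0.229], [0.003, -1.0, -0.001]] [-0.3 -0.3  0.2] 0.36127715594836823
(510, 349.5, 87, -13.3) -> [-0.009, 0.631, -0.002] [0.001, 0.001, 0.003] 
[319.2 222. ]
[319.2 161.6]
```

View pics/w12.png

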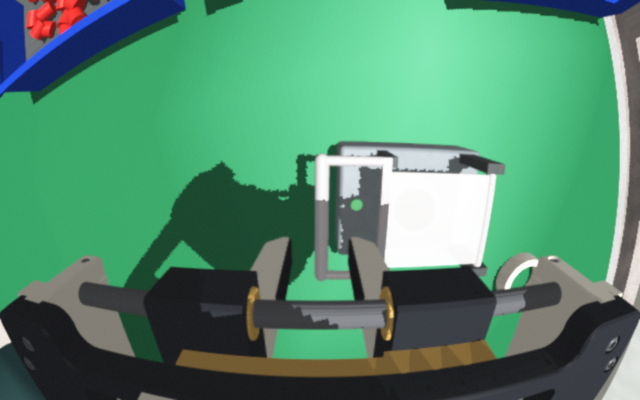

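The wrist view (13th picture) shows the bar vertical at u≈321, v 157–276, centred between the open fingers, with the plate to its right.

```bash
python3 -m inch '[[-0.03,0.2,0.01,0,0,0,0.36],[-0.03,0.4,0.01,0,0,0,0.36],[-0.03,0.6,0.01,0,0,0,0.36],[-0.03,0.63,0.01,0,0,0,0.36],[-0.03,0.63,0.01,0,0,0,0.36]]'
python3 -m inch '[[0,0,0,0,0,0,0.05],[0,0,0,0,0,0,0.05],[0,0,0,0,0,0,0.05],[0,0,0,0,0,0,0.05],[0,0,0,0,0,0,0.05]]' 10
python3 - <<'E'
from h import *
plan((511,352,87,-13.3))
c=cam("wrist");print([(np.round(d["uv"]),round(d["p"],2),at(c,d["uv"],95)) for d in search_frame("wrist","guard_bar")])
E
```

```text
t: 30.45
tcp_pos: [511.7, 351.4, 87.2]
tcp_rot: [[-0.229, -0.001, 0.973], [-0.973, -0.002, -0.229], [0.003, -1.0, -0.0]]
ft_force: [0.5, 0.8, -0.5]
grip_width: 0.359
t: 31.08
tcp_pos: [511.9, 351.5, 87.6]
tcp_rot: [[-0.229, -0.0, 0.973], [-0.973, -0.002, -0.229], [0.002, -1.0, 0.0]]
ft_force: [0.4, -0.5, 1.9]
grip_width: 0.1
(511, 352, 87, -13.3) -> [-0.003, 0.006, -0.01] [-0.0, 0.001, 0.002] 
[(array([448., 236.]), 0.77, array([584.3, 349.3,  95. ]))]
```

```bash
python3 -m inch '[[0,-0.156,0.009,0,0,0,0.05],[0,-0.322,0.04,0,0,0,0.05],[0,-0.482,0.093,0,0,0,0.05],[0,-0.623,0.159,0,0,0,0.05],[0,-0.755,0.242,0,0,0,0.05],[0,-0.877,0.34,0,0,0,0.05],[0,-0.985,0.452,0,0,0,0.05],[0,-0.985,0.452,0,0,0,0.05]]'
python3 - <<'E'
from h import *
s=sensors.sense();p=np.array(s["tcp_pos"]);a=np.radians(-13.3)
d=np.array([np.cos(a),np.sin(a)])@(p[:2]-[511.7,351.5]);print("t est",np.degrees(np.arctan2(p[2]-87,130-d)),d,p, "next t1.5:",(130*(1-np.cos(1.5))-d)/100,-(87+130*np.sin(1.5)-p[2])/100,s["tcp_rot"])
E
```

```text
t: 32.17
tcp_pos: [556.4, 341.2, 187.5]
tcp_rot: [[-0.23, -0.0, 0.973], [-0.973, -0.002, -0.23], [0.002, -1.0, 0.0]]
ft_force: [-7.8, -3.9, 6.3]
grip_width: 0.101
t est 50.0720625027805 45.889908004867436 [556.41018035 341.15917059 187.49492408] next t1.5: 0.7491425577833118 -0.29179424180111707 [[-2.29535315e-01 -3.80366456e-04  9.73300259e-01]
 [-9.73298762e-01 -1.70728627e-03 -2.29535629e-01]
 [ 1.74900983e-03 -9.99998470e-01  2.16722914e-05]]
```

```bash
python3 -m inch '[[0,-0.089,0.139,0,0,0,0.05],[0,-0.171,0.286,0,0,0,0.05],[0,-0.233,0.443,0,0,0,0.05],[0,-0.271,0.595,0,0,0,0.05],[0,-0.292,0.749,0,0,0,0.05],[0,-0.292,0.749,0,0,0,0.05]]'
python3 -m inch '[[0,-0.003,0.13,0,0,0,0.05],[0,0.008,0.259,0,0,0,0.05],[0,0.031,0.387,0,0,0,0.05],[0,0.06,0.49,0,0,0,0.05],[0,0.06,0.49,0,0,0,0.05]]'
python3 - <<'E'
from h import *
s=sensors.sense();p=np.array(s["tcp_pos"]);a=np.radians(-13.3)
d=np.array([np.cos(a),np.sin(a)])@(p[:2]-[511.7,351.5]);print("t est",np.arctan2(p[2]-87,130-d),d)
E
```

```text
t: 32.92
tcp_pos: [630.5, 323.7, 216.5]
tcp_rot: [[-0.23, -0.0, 0.973], [-0.973, -0.002, -0.23], [0.002, -1.0, 0.0]]
ft_force: [-1.4, -1.0, 3.6]
grip_width: 0.099
t: 33.55
tcp_pos: [678.9, 312.1, 209.9]
tcp_rot: [[-0.231, -0.0, 0.973], [-0.973, -0.002, -0.231], [0.002, -1.0, -0.0]]
ft_force: [-0.5, 0.2, 0.7]
grip_width: 0.1
t est 1.8982244870039828 171.7386032454255
```

```bash
python3 -m inch '[[0,0,0.02,0,0,0,0.36],[0,0,0.02,0,0,0,0.36],[0,0,0.02,0,0,0,0.36],[0,-0.3,0.02,0,0,0,0.36],[0,-0.5,0.02,0,0,0,0.36],[0,-0.5,-0.3,0,0,0,0.36],[0,-0.5,-0.9,0,0,0,0.0],[0,-0.5,-0.95,0,0,0,0],[0,-0.5,-0.95,0,0,0,0]]'
python3 -m inch '[[0.3,0,-0.7,0,0,0,0],[0.3,0,-0.7,0,0,0,0],[0.3,0,-0.7,0,0,0,0],[0.3,0,-0.7,0,0,0,0]]'
python3 - <<'E'
from fit import *
st();c=cam("wrist","w13");np.savez("w13.npz",mtx=c["mtx"],extrinsics=c["extrinsics"])
for k,z in dict(jog_top=72,guard_bar=216).items(): print(k,[(np.round(d["uv"]),round(d["p"],2),at(c,d["uv"],z)) for d in search_frame("wrist",k)])
for n in ("scene","side"):
    c=cam(n,"g"+n)
    for k,z in dict(jog_top=72,guard_bar=216).items(): print(n,k,[(np.round(d["uv"]),round(d["p"],2),at(c,d["uv"],z)) for d in search_frame(n,k)])
E
```

```text
t: 34.67
tcp_pos: [586.5, 334.3, 260.7]
tcp_rot: [[-0.23, 0.001, 0.973], [-0.973, -0.001, -0.23], [0.001, -1.0, 0.001]]
ft_force: [0.4, 0.7, -0.1]
grip_width: 0.091
t: 35.17
tcp_pos: [512.7, 321.2, 260.6]
tcp_rot: [[-0.231, 0.001, 0.973], [-0.973, -0.001, -0.231], [0.001, -1.0, 0.001]]
ft_force: [0.1, -0.3, 0.0]
grip_width: 0.004
35.175 [512.7 321.2 260.6] [[-0.231, 0.001, 0.973], [-0.973, -0.001, -0.231], [0.001, -1.0, 0.001]] [ 0.1 -0.3  0. ] 0.003945103754987535
jog_top [(array([379., 159.]), 0.67, array([585.6, 333. ,  72. ]))]
guard_bar [(array([480., 175.]), 0.72, array([634.8, 332.8, 216. ]))]
scene jog_top [(array([442., 236.]), 0.44, array([578.7, 335.1,  72. ]))]
scene guard_bar [(array([437., 244.]), 0.94, array([697.2, 314.1, 216. ])), (array([239., 233.]), 0.48, array([ 836.2, -129.4,  216. ]))]
side jog_top []
side guard_bar [(array([324., 103.]), 0.81, array([644.2, 211.9, 216. ]))]
```

View pics/w13.png

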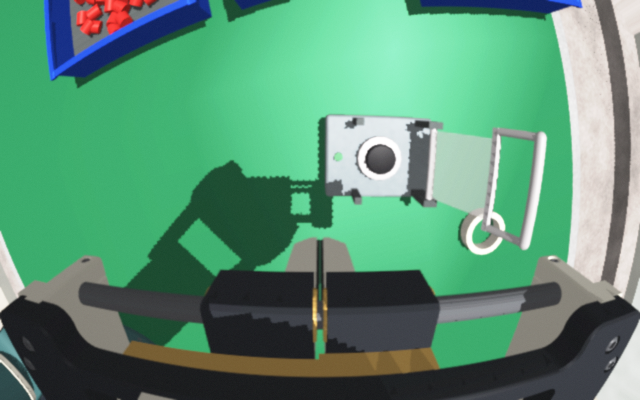

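The wrist view (14th picture) shows the guard standing open at right, with its bar at (535,190), and the button exposed at (380,158). Next I refine the button centre.

```bash
python3 - <<'E'
from fit import *
c=cam("wrist");b=circ(c,[(18,72)],586,333,9);print(b,circ(c,[(18,72),(26,62)],586,333,9))
f=c["frame"];m=np.zeros(f.shape[:2],np.uint8);m[130:190,350:410]=(f.max(2)<60)[130:190,350:410];v,u=np.where(m);print("blob",at(c,(u.mean(),v.mean()),71))
plan((586,332,180,-13.3),(586,332,90,-13.3))
E
```

```text
(np.float64(120.0), np.float64(588.0), np.float64(333.0)) (np.float64(194.6156847641146), np.float64(588.0), np.float64(332.0))
blob [573.4 335.   71. ]
(586, 332, 180, -13.3) -> [-0.277, 0.806, 0.699] [-0.001, -0.0, 0.001] 
(586, 332, 90, -13.3) -> [0.0, 0.9, 0.0] [0.0, 0.0, 0.0]
```

The 188 mm gripper body would hit the open guard in this orientation. I turn the tool 90° first so the camera side faces the robot, then come over the button.

```bash
python3 -m inch '[[0,0,0,0,-0.75,0,0],[0,0,0,0,-0.75,0,0],[0,0,0,0,-0.75,0,0],[0,0,0,0,-0.75,0,0],[0,0,0,0,-0.75,0,0],[0,0,0,0,-0.75,0,0]]'
python3 -m inch '[[0,0,0,0,-0.75,0,0],[0,0,0,0,-0.75,0,0],[0,0,0,0,-0.75,0,0],[0,0,0,0,-0.75,0,0],[0,0,0,0,-0.75,0,0],[0,0,0,0,-0.75,0,0]]'
python3 - <<'E'
from fit import *
st();plan((588,332,180,76.7),(588,332,90,76.7));c=cam("wrist");print(circ(c,[(18,72)],586,333,9),circ(c,[(18,72),(26,62)],586,333,9))
for k,z in dict(jog_top=72).items(): print(k,[(np.round(d["uv"]),round(d["p"],2),at(c,d["uv"],z)) for d in search_frame("wrist",k)])
E
```

```text
t: 36.42
tcp_pos: [511.5, 321.2, 260.6]
tcp_rot: [[0.522, 0.001, 0.853], [-0.853, -0.001, 0.522], [0.002, -1.0, -0.0]]
ft_force: [-0.4, 0.0, 0.3]
grip_width: 0.007
t: 37.17
tcp_pos: [511.5, 321.2, 260.6]
tcp_rot: [[0.971, 0.001, 0.238], [-0.238, -0.001, 0.971], [0.001, -1.0, -0.001]]
ft_force: [-0.8, -0.5, -1.3]
grip_width: 0.005
37.175 [511.5 321.2 260.6] [[0.971, 0.001, 0.238], [-0.238, -0.001, 0.971], [0.001, -1.0, -0.001]] [-0.8 -0.5 -1.3] 0.004840709543977188
(588, 332, 180, 76.7) -> [0.716, 0.807, 0.288] [0.001, -0.008, 0.001] 
(588, 332, 90, 76.7) -> [0.0, 0.9, 0.0] [0.0, 0.0, 0.0] 
(np.float64(90.07529305453029), np.float64(582.0), np.float64(332.0)) (np.float64(167.1880293620847), np.float64(582.0), np.float64(331.0))
jog_top [(array([345., 236.]), 0.55, array([580.3, 334.3,  72. ])), (array([347., 219.]), 0.55, array([559.7, 340.8,  72. ]))]
```

```bash
python3 -m inch '[[0.7,0.3,0.28,0,0,0,0],[0.7,0.8,0.28,0,0,0,0],[0.7,0.8,0.28,0,0,0,0],[0.7,0.8,0.28,0,0,0,0]]'
python3 -m inch '[[0,0.4,0,0,0,0,0],[0,0.8,0,0,0,0,0],[0,0.88,0,0,0,0,0],[0,0.88,0,0,0,0,0]]'
python3 - <<'E'
from fit import *
st();plan((586,332,79,76.7))
for n in("scene","side"): cam(n,"p"+n)
a=cv2.resize(cv2.imread("pics/pscene.png")[160:300,370:510],(400,400),interpolation=2);b=cv2.resize(cv2.imread("pics/pside.png")[60:200,220:360],(400,400),interpolation=2)
cv2.imwrite("pics/p.png",np.hstack([a,b]))
E
```

```text
t: 37.78
tcp_pos: [586.1, 332.0, 182.8]
tcp_rot: [[0.971, 0.002, 0.238], [-0.238, -0.001, 0.971], [0.002, -1.0, -0.0]]
ft_force: [0.3, 0.7, 1.0]
grip_width: 0.004
t: 38.28
tcp_pos: [586.6, 332.3, 97.2]
tcp_rot: [[0.971, 0.004, 0.238], [-0.238, 0.0, 0.971], [0.004, -1.0, 0.001]]
ft_force: [0.5, 0.1, -0.4]
grip_width: 0.004
38.275 [586.6 332.3  97.2] [[0.971, 0.004, 0.238], [-0.238, 0.0, 0.971], [0.004, -1.0, 0.001]] [ 0.5  0.1 -0.4] 0.0041909909977205775
(586, 332, 79, 76.7) -> [-0.006, 0.182, -0.005] [-0.001, -0.008, 0.004]
```

View pics/p.png

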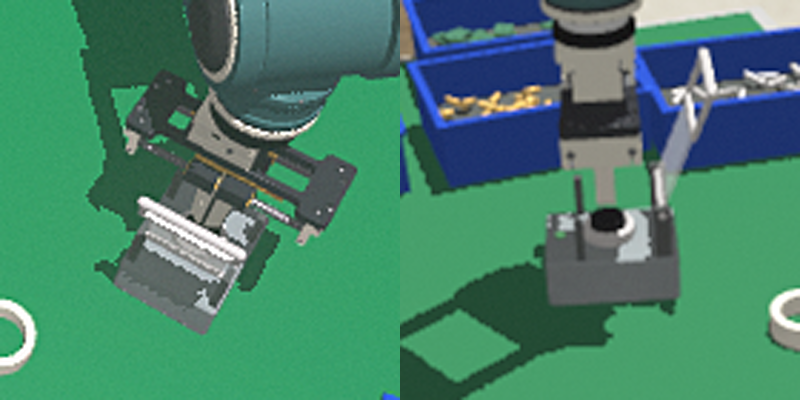

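The 15th picture shows the closed fingers directly over the button (605,215 in the right half) and the open guard clear of the gripper. Now I press.

```bash
python3 -m inch '[[0,0.1,0,0,0,0,0],[0,0.15,0,0,0,0,0],[0,0.18,0,0,0,0,0],[0,0.2,0,0,0,0,0],[0,0.22,0,0,0,0,0],[0,0.22,0,0,0,0,0]]'
```

```text
t: 39.12
tcp_pos: [587.3, 332.6, 77.1]
tcp_rot: [[0.971, 0.006, 0.238], [-0.238, 0.001, 0.971], [0.005, -1.0, 0.003]]
ft_force: [-4.4, -2.7, 14.9]
grip_width: 0.004
```

14.9 N is well above the 5 N spring, so the button is on its stop. I hold for over 6 s, keeping a constant downward bias.

```bash
for i in 1; do python3 -m inch '[[0,0.02,0,0,0,0,0],[0,0.02,0,0,0,0,0],[0,0.02,0,0,0,0,0],[0,0.02,0,0,0,0,0],[0,0.02,0,0,0,0,0],[0,0.02,0,0,0,0,0],[0,0.02,0,0,0,0,0],[0,0.02,0,0,0,0,0],[0,0.02,0,0,0,0,0],[0,0.02,0,0,0,0,0],[0,0.02,0,0,0,0,0],[0,0.02,0,0,0,0,0]]'; done
```

```text
t: 40.62
tcp_pos: [587.3, 332.6, 77.0]
tcp_rot: [[0.971, 0.006, 0.238], [-0.238, 0.001, 0.971], [0.005, -1.0, 0.003]]
ft_force: [-8.8, -5.0, 19.0]
grip_width: 0.006
```

```bash
python3 -m inch '[[0,0.02,0,0,0,0,0],[0,0.02,0,0,0,0,0],[0,0.02,0,0,0,0,0],[0,0.02,0,0,0,0,0],[0,0.02,0,0,0,0,0],[0,0.02,0,0,0,0,0],[0,0.02,0,0,0,0,0],[0,0.02,0,0,0,0,0],[0,0.02,0,0,0,0,0],[0,0.02,0,0,0,0,0],[0,0.02,0,0,0,0,0],[0,0.02,0,0,0,0,0]]'
python3 -m inch '[[0,0.02,0,0,0,0,0],[0,0.02,0,0,0,0,0],[0,0.02,0,0,0,0,0],[0,0.02,0,0,0,0,0],[0,0.02,0,0,0,0,0],[0,0.02,0,0,0,0,0],[0,0.02,0,0,0,0,0],[0,0.02,0,0,0,0,0],[0,0.02,0,0,0,0,0],[0,0.02,0,0,0,0,0],[0,0.02,0,0,0,0,0],[0,0.02,0,0,0,0,0]]'
python3 -m inch '[[0,0.02,0,0,0,0,0],[0,0.02,0,0,0,0,0],[0,0.02,0,0,0,0,0],[0,0.02,0,0,0,0,0],[0,0.02,0,0,0,0,0],[0,0.02,0,0,0,0,0],[0,0.02,0,0,0,0,0],[0,0.02,0,0,0,0,0],[0,0.02,0,0,0,0,0],[0,0.02,0,0,0,0,0],[0,0.02,0,0,0,0,0],[0,0.02,0,0,0,0,0]]'
python3 -m inch '[[0,0.02,0,0,0,0,0],[0,0.02,0,0,0,0,0],[0,0.02,0,0,0,0,0],[0,0.02,0,0,0,0,0]]'
python3 -m inch '[[0,-0.1,0,0,0,0,0],[0,-0.4,0,0,0,0,0],[0,-0.8,0,0,0,0,0],[0,-1,0,0,0,0,0],[0,-1,0,0,0,0,0]]'
python3 -m inch '[[-0.5,-0.8,0,0,0,0,0],[-0.9,-0.8,0,0,0,0,0],[-0.9,-0.8,0,0,0,0,0],[-0.9,-0.8,0,0,0,0,0]]'
python3 - <<'E'
from h import *
plan((560,330,263,31),(560,330,263,-13.3))
for n in ("scene","side"):
    c=cam(n);print(n,[(np.round(d["uv"]),round(d["p"],2),at(c,d["uv"],216)) for d in search_frame(n,"guard_bar")])
E
```

```text
t: 42.12
tcp_pos: [587.4, 332.6, 77.0]
tcp_rot: [[0.971, 0.006, 0.238], [-0.238, 0.002, 0.971], [0.006, -1.0, 0.003]]
ft_force: [-10.1, -4.6, 20.0]
grip_width: 0.005
t: 43.62
tcp_pos: [587.4, 332.6, 77.0]
tcp_rot: [[0.971, 0.007, 0.238], [-0.238, 0.002, 0.971], [0.006, -1.0, 0.003]]
ft_force: [-9.8, -4.6, 20.7]
grip_width: 0.004
t: 45.12
tcp_pos: [587.4, 332.6, 77.0]
tcp_rot: [[0.971, 0.007, 0.238], [-0.238, 0.002, 0.971], [0.006, -1.0, 0.004]]
ft_force: [-9.9, -4.5, 21.0]
grip_width: 0.006
t: 45.62
tcp_pos: [587.4, 332.6, 77.0]
tcp_rot: [[0.971, 0.007, 0.238], [-0.238, 0.002, 0.971], [0.007, -1.0, 0.004]]
ft_force: [-10.8, -5.4, 20.1]
grip_width: 0.002
t: 46.25
tcp_pos: [587.0, 332.6, 177.9]
tcp_rot: [[0.971, 0.009, 0.238], [-0.238, 0.003, 0.971], [0.008, -1.0, 0.005]]
ft_force: [0.3, -0.8, -0.9]
grip_width: 0.008
t: 46.75
tcp_pos: [498.8, 353.6, 255.4]
tcp_rot: [[0.971, 0.008, 0.238], [-0.238, 0.002, 0.971], [0.007, -1.0, 0.003]]
ft_force: [-0.5, 0.2, -0.7]
grip_width: 0.004
(560, 330, 263, 31) -> [0.651, -0.072, -0.084] [-0.006, 0.754, 0.005] 
(560, 330, 263, -13.3) -> [0.0, 0.0, 0.0] [0.0, 0.738, 0.0] 
scene [(array([440., 242.]), 0.9, array([692. , 318.1, 216. ]))]
side [(array([376., 359.]), 0.65, array([ 487.6, -476.2,  216. ])), (array([289., 133.]), 0.63, array([528.2, 102.1, 216. ]))]
```

The button stayed on its stop from t=39.1 to 45.6 s (6.5 s) at a steady 20 N with no movement, then was released. Next I turn the tool back and go over the open bar.

```bash
python3 -m inch '[[0,-0.2,0,-0.005,0.75,0.005,0.36],[0,-0.2,0,-0.005,0.75,0.005,0.36],[0,-0.2,0,-0.005,0.75,0.005,0.36],[0,-0.2,0,-0.005,0.75,0.005,0.36],[0,-0.2,0,-0.005,0.75,0.005,0.36],[0,-0.2,0,-0.005,0.75,0.005,0.36]]'
python3 -m inch '[[0,0,0,0,0.74,0,0.36],[0,0,0,0,0.74,0,0.36],[0,0,0,0,0.74,0,0.36],[0,0,0,0,0.74,0,0.36],[0,0,0,0,0.74,0,0.36],[0,0,0,0,0.74,0,0.36]]'
python3 - <<'E'
from h import *
st();plan((592,332.6,275,-13.3),(684.8,310.7,270,-13.3),(684.8,310.7,209,-13.3))
E
```

```text
t: 47.7
tcp_pos: [499.5, 353.1, 275.0]
tcp_rot: [[0.52, -0.0, 0.854], [-0.854, 0.0, 0.52], [-0.0, -1.0, -0.0]]
ft_force: [0.1, -0.3, -0.1]
grip_width: 0.36
t: 48.45
tcp_pos: [499.6, 353.1, 275.0]
tcp_rot: [[-0.221, -0.0, 0.975], [-0.975, 0.0, -0.221], [0.0, -1.0, -0.0]]
ft_force: [0.4, 0.6, -0.6]
grip_width: 0.359
48.45 [499.6 353.1 275. ] [[-0.221, -0.0, 0.975], [-0.975, 0.0, -0.221], [0.0, -1.0, -0.0]] [ 0.4  0.6 -0.6] 0.3587868420717953
(592, 332.6, 275, -13.3) -> [-0.004, -0.0, 0.947] [0.0, 0.009, 0.0] 
(684.8, 310.7, 270, -13.3) -> [-0.0, 0.05, 0.953] [0.0, 0.0, 0.0] 
(684.8, 310.7, 209, -13.3) -> [0.0, 0.61, 0.0] [0.0, 0.0, 0.0]
```

```bash
python3 -m inch '[[0,0,0.95,0,0.01,0,0.36],[0,0,0.95,0,0.01,0,0.36],[0,0,0.95,0,0.01,0,0.36]]'
python3 -m inch '[[0,0,0.95,0,0,0,0.36],[0,0,0.95,0,0,0,0.36],[0,0,0.95,0,0,0,0.36],[0,0,0.95,0,0,0,0.36]]'
python3 - <<'E'
from h import *
st();plan((684.8,310.7,209,-13.3));c=cam("wrist","w14")
a=np.radians(-13.3);b=np.array([np.sin(-a),np.cos(a)])
for k in(-44,0,44): print(k,proj(c,np.r_[np.array([686,310.5])+b*k,216]))
g=cv2.cvtColor(c["frame"],cv2.COLOR_RGB2GRAY);
for row in range(100,240,20): print(row,g[row,280:370:3].tolist())
E
```

```text
t: 48.82
tcp_pos: [593.8, 331.3, 273.8]
tcp_rot: [[-0.229, -0.002, 0.973], [-0.973, -0.001, -0.229], [0.001, -1.0, -0.001]]
ft_force: [-0.0, 0.9, 0.1]
grip_width: 0.361
t: 49.32
tcp_pos: [685.4, 310.0, 273.8]
tcp_rot: [[-0.227, -0.002, 0.974], [-0.974, -0.001, -0.227], [0.001, -1.0, -0.002]]
ft_force: [0.7, 0.0, 0.1]
grip_width: 0.358
49.325 [685.4 310.  273.8] [[-0.227, -0.002, 0.974], [-0.974, -0.001, -0.227], [0.001, -1.0, -0.002]] [0.7 0.  0.1] 0.3580651245841405
(684.8, 310.7, 209, -13.3) -> [-0.006, 0.648, -0.006] [0.002, 0.003, 0.001] 
-44 [319.9 273.6]
0 [320.2 221. ]
44 [320.4 161.2]
100 [167, 166, 164, 165, 166, 165, 164, 165, 164, 164, 165, 165, 165, 164, 164, 164, 165, 164, 164, 164, 164, 165, 164, 165, 165, 163, 165, 163, 164, 162]
120 [163, 164, 163, 162, 164, 162, 163, 163, 162, 165, 163, 161, 161, 161, 161, 162, 164, 161, 164, 163, 163, 164, 161, 161, 162, 160, 162, 162, 162, 161]
140 [152, 153, 154, 197, 152, 115, 161, 160, 160, 161, 159, 160, 161, 159, 160, 162, 161, 162, 161, 160, 160, 161, 161, 158, 160, 161, 159, 160, 160, 160]
160 [169, 169, 169, 153, 128, 120, 193, 145, 150, 153, 156, 149, 192, 227, 227, 181, 156, 157, 158, 158, 158, 157, 158, 157, 159, 158, 157, 157, 157, 157]
180 [170, 167, 167, 168, 166, 156, 239, 250, 194, 72, 75, 149, 231, 249, 249, 234, 89, 143, 155, 156, 158, 158, 157, 155, 155, 155, 156, 155, 156, 155]
200 [175, 167, 166, 167, 169, 152, 126, 130, 136, 137, 63, 116, 161, 135, 202, 153, 67, 139, 153, 152, 152, 153, 153, 153, 152, 153, 154, 154, 154, 153]
220 [162, 152, 155, 159, 160, 151, 126, 131, 115, 110, 85, 113, 120, 124, 122, 112, 64, 138, 149, 151, 150, 149, 149, 150, 150, 153, 150, 149, 150, 150]
```

```bash
python3 -m inch '[[0,0.3,0,0,0,0,0.36],[0,0.55,0,0,0,0,0.36],[0,0.65,0,0,0,0,0.36],[0,0.65,0,0,0,0,0.36],[0,0.65,0,0,0,0,0.05],[0,0.65,0,0,0,0,0.05],[0,0.65,0,0,0,0,0.05],[0,0.65,0,0,0,0,0.05],[0,0.65,0,0,0,0,0.05]]' 10
python3 -m inch '[[0,-0.058,-0.186,0,0,0,0.05],[0,-0.084,-0.34,0,0,0,0.05],[0,-0.092,-0.495,0,0,0,0.05],[0,-0.081,-0.651,0,0,0,0.05],[0,-0.052,-0.804,0,0,0,0.05],[0,-0.004,-0.952,0,0,0,0.05],[0,-0.004,-0.952,0,0,0,0.05]]'
python3 - <<'E'
from h import *
s=sensors.sense();p=np.array(s["tcp_pos"]);a=np.radians(-13.3)
d=np.array([np.cos(a),np.sin(a)])@(p[:2]-[511.7,351.5]);print("t est",np.arctan2(p[2]-87,130-d),np.hypot(p[2]-87,130-d))
plan((511.7,351.5,87,-13.3))
E
```

```text
t: 50.5
tcp_pos: [685.2, 310.2, 209.7]
tcp_rot: [[-0.227, -0.001, 0.974], [-0.974, -0.0, -0.227], [0.0, -1.0, -0.001]]
ft_force: [-2.0, 0.1, 5.2]
grip_width: 0.1
t: 51.38
tcp_pos: [591.4, 332.1, 210.0]
tcp_rot: [[-0.226, -0.002, 0.974], [-0.974, -0.0, -0.226], [0.0, -1.0, -0.001]]
ft_force: [-0.8, 2.6, 0.5]
grip_width: 0.107
t est 1.1985853207958121 132.02398346700014
(511.7, 351.5, 87, -13.3) -> [-0.009, 1.231, -0.818] [0.001, 0.004, 0.0] TOO FAR
```

```bash
python3 -m inch '[[0,0.065,-0.142,0,0,0,0.05],[0,0.147,-0.274,0,0,0,0.05],[0,0.244,-0.397,0,0,0,0.05],[0,0.354,-0.506,0,0,0,0.05],[0,0.478,-0.602,0,0,0,0.05],[0,0.611,-0.682,0,0,0,0.05],[0,0.754,-0.746,0,0,0,0.05],[0,0.903,-0.785,0,0,0,0.05],[0,0.903,-0.785,0,0,0,0.05]]'
python3 - <<'E'
from h import *
s=sensors.sense();p=np.array(s["tcp_pos"]);a=np.radians(-13.3)
d=np.array([np.cos(a),np.sin(a)])@(p[:2]-[511.7,351.5]);print("t est",np.arctan2(p[2]-87,130-d),np.hypot(p[2]-87,130-d))
plan((511.7,351.5,87.5,-13.3))
E
```

```text
t: 52.5
tcp_pos: [514.2, 350.0, 118.1]
tcp_rot: [[-0.226, -0.003, 0.974], [-0.974, -0.0, -0.226], [0.001, -1.0, -0.002]]
ft_force: [0.6, 3.3, -0.4]
grip_width: 0.098
t est 0.23964641618909446 130.924042540926
(511.7, 351.5, 87.5, -13.3) -> [-0.01, 0.306, -0.027] [0.002, 0.004, 0.001]
```

```bash
python3 -m inch '[[0,0.15,-0.02,0,0,0,0.05],[0,0.25,-0.027,0,0,0,0.05],[0,0.31,-0.027,0,0,0,0.05],[0,0.31,-0.027,0,0,0,0.05],[0,0.31,-0.027,0,0,0,0.05]]'
python3 -m inch '[[0,0,0,0,0,0,0.36],[0,0,0,0,0,0,0.36],[0,0,0,0,0,0,0.36],[0,-0.2,0,0,0,0,0.36],[0,-0.5,0,0,0,0,0.36],[0,-0.95,0,0,0,0,0.36],[0,-0.95,0,0,0,0,0.36]]'
python3 -m inch '[[0.5,-0.5,-0.7,0,0,0,0.36],[0.95,-0.5,-0.7,0,0,0,0.36],[0.95,-0.5,-0.7,0,0,0,0.36],[0.95,-0.5,-0.7,0,0,0,0.36]]'
python3 -m inch '[[0.95,0,-0.2,0,0,0,0.36],[0.95,0,-0.2,0,0,0,0.36],[0.95,0,-0.2,0,0,0,0.36],[0.95,0,-0.2,0,0,0,0.36]]'
python3 - <<'E'
from fit import *
st()
c=cam("scene","f1");d=cam("side","f2")
a=cv2.imread("pics/f1.png")[120:320,170:510];b=cv2.imread("pics/f2.png")[90:390,220:480]
cv2.imwrite("pics/f.png",np.hstack([cv2.resize(a,(446,600*340//340//2+0) if 0 else (440,259)).copy() if 0 else cv2.copyMakeBorder(cv2.resize(a,(440,259)),0,156,0,0,0),cv2.resize(b,(360,415))]))
for n,cc in(("scene",c),("side",d)):
    print(n,circ(cc,[(96,68)],578,-300,12))
    for k,z in dict(guard_bar=95,cover=70,spacer1=12,tape=12,flux=50).items(): print(k,[(np.round(x["uv"]),round(x["p"],2),at(cc,x["uv"],z)) for x in search_frame(n,k)][:2])
E
```

```text
t: 53.12
tcp_pos: [511.7, 350.7, 87.0]
tcp_rot: [[-0.226, -0.002, 0.974], [-0.974, -0.0, -0.226], [0.001, -1.0, -0.002]]
ft_force: [0.4, 2.6, 3.6]
grip_width: 0.099
t: 54.0
tcp_pos: [513.0, 351.4, 187.5]
tcp_rot: [[-0.226, 0.004, 0.974], [-0.974, 0.004, -0.226], [-0.004, -1.0, 0.003]]
ft_force: [0.6, -0.3, -0.1]
grip_width: 0.363
t: 54.5
tcp_pos: [423.3, 274.4, 237.4]
tcp_rot: [[-0.227, 0.005, 0.974], [-0.974, 0.004, -0.227], [-0.005, -1.0, 0.004]]
ft_force: [0.4, 0.5, -0.2]
grip_width: 0.363
t: 55.0
tcp_pos: [382.9, 187.1, 236.4]
tcp_rot: [[-0.227, 0.004, 0.974], [-0.974, 0.004, -0.227], [-0.005, -1.0, 0.003]]
ft_force: [0.1, -0.3, 0.5]
grip_width: 0.364
55.0 [382.9 187.1 236.4] [[-0.227, 0.004, 0.974], [-0.974, 0.004, -0.227], [-0.005, -1.0, 0.003]] [ 0.1 -0.3  0.5] 0.36420632640705886
scene (np.float64(120.0), np.float64(587.0), np.float64(-294.0))
guard_bar [(array([444., 234.]), 0.87, array([586.3, 336.4,  95. ]))]
cover [(array([231., 174.]), 0.55, array([ 592.9, -302.6,   70. ]))]
spacer1 []
tape [(array([368., 273.]), 0.63, array([729.4, 175.5,  12. ]))]
flux [(array([240., 235.]), 0.58, array([ 764.3, -189.6,   50. ]))]
side (np.float64(120.0), np.float64(581.0), np.float64(-299.0))
guard_bar [(array([293., 126.]), 0.86, array([593.5, 335.5,  95. ]))]
cover [(array([381., 312.]), 0.59, array([ 576.8, -309.6,   70. ]))]
spacer1 []
tape [(array([361., 174.]), 0.97, array([731.6, 166. ,  12. ]))]
flux [(array([436., 257.]), 0.59, array([ 747., -204.,   50.]))]
```

View pics/f.png

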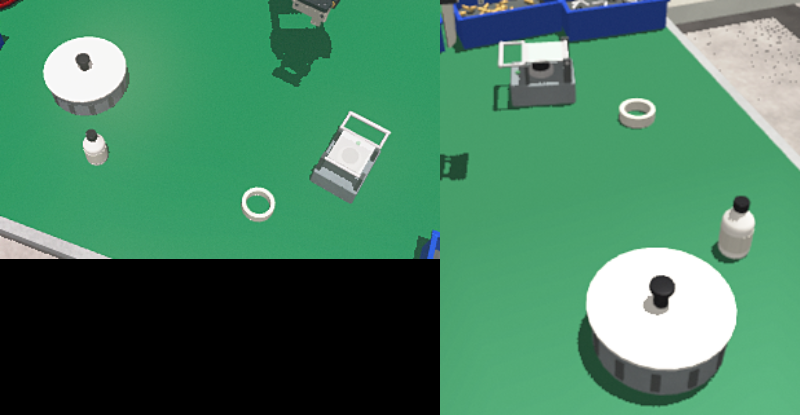

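The final composite (16th picture) shows the cover level on the pot, the guard folded down over the button, and the tape and bottle upright. I run one numeric check for bystander movement and cover centring before handing in.

```bash
sed -i 's/,120)\.mean/,1000).mean/' fit.py; python3 - <<'E'
from fit import *
c=cam("scene");d=cam("side")
print("cover scene",circ(c,[(96,68)],580,-298,12),"side",circ(d,[(96,68)],580,-298,12))
for z in(62,65,68,71,74): print(z,[tuple(np.round(circ(k,[(96,z)],580,-298,9),1)) for k in(c,d)])
for n,cc,o in(("scene",c,"scene0"),("side",d,"side0")):
    a=dict(cc);a["frame"]=cv2.cvtColor(cv2.imread(f"pics/{o}.png"),cv2.COLOR_BGR2RGB)
    for nm,R,z,x,y in(("tape",35,24,730,175),("flux",24,60,755,-205)):
        print(n,nm,"before",circ(a,[(R,z)],x,y,18)[1:],"after",circ(cc,[(R,z)],x,y,18)[1:])
st()
E
```

```text
cover scene (np.float64(309.6566217588883), np.float64(581.0), np.float64(-296.0)) side (np.float64(299.56687556708965), np.float64(578.0), np.float64(-300.0))
62 [(np.float64(307.4), np.float64(577.0), np.float64(-300.0)), (np.float64(280.9), np.float64(580.0), np.float64(-296.0))]
65 [(np.float64(310.5), np.float64(579.0), np.float64(-298.0)), (np.float64(293.1), np.float64(579.0), np.float64(-298.0))]
68 [(np.float64(309.7), np.float64(581.0), np.float64(-296.0)), (np.float64(299.6), np.float64(578.0), np.float64(-300.0))]
71 [(np.float64(310.1), np.float64(583.0), np.float64(-295.0)), (np.float64(300.0), np.float64(577.0), np.float64(-302.0))]
74 [(np.float64(307.0), np.float64(585.0), np.float64(-293.0)), (np.float64(293.5), np.float64(576.0), np.float64(-304.0))]
scene tape before (np.float64(741.0), np.float64(181.0)) after (np.float64(741.0), np.float64(181.0))
scene flux before (np.float64(756.0), np.float64(-187.0)) after (np.float64(756.0), np.float64(-187.0))
side tape before (np.float64(738.0), np.float64(178.0)) after (np.float64(738.0), np.float64(178.0))
side flux before (np.float64(751.0), np.float64(-191.0)) after (np.float64(752.0), np.float64(-190.0))
55.7 [382.3 186.4 236.9] [[-0.227, 0.005, 0.974], [-0.974, 0.004, -0.227], [-0.005, -1.0, 0.004]] [-0.6 -0.2  0.3] 0.3561538926494399
```

The two views agree best with the cover's flange at 65–68 mm (68 when seated) and centred on the pot. The tape and bottle haven't moved, so I hand the job in.

```bash
python3 -c "
from cell import r
print(r.sign_off())"
```

```text
the job is handed in; nothing more can be done
None
```

The job is done and handed in at about 56 s of the 210 s allowed; the sign-off reported no verdict.

- **Spacers:** I found three on the bench, and no fourth showed in any view. All three went into the pot and were seen lying flat on its floor before I put the cover on.
- **Cover:** It sits on the pot, centred to about 2 mm. The two fixed cameras best agree on a flange height of 65–68 mm (68 when seated), which is within calibration error, and it looks level in both.
- **Button:** With the guard standing open by itself, I held the button on its stop for 6.5 s (14.9–21 N, tool position steady), then released it. There was no direct reading of the button, so this rests on force and position.
- **Guard:** I lowered it by its bar to the same height at which I first gripped it. Both fixed cameras show it folded down over the button.
- **Bystanders:** The tape and bottle fitted at the same positions as in the first pictures, to within 1 mm.

**Checks that disagreed:**
- Three position fits disagreed by a few millimetres: the button by about 6 mm between two wrist views, the pot between cameras by up to 10 mm at first, and the cover in one late fit. For the cover, the scores had saturated; I refitted with a higher cap and it came out centred.
- The detector's raw tape positions also shifted by several pixels, which the circle fit did not confirm.

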